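# Move the plotter module with the ejector levers

## Robot

A 6-joint arm with a two-finger parallel gripper is mounted at the origin on the work surface. World frame = base frame: x ahead of the robot, y to its left, z up, the work surface at z = 0. Lengths are in m, angles in rad, forces in N, time in s.
With the tool pointing down it reaches from about 0.4 to 0.825 m from the base axis. Payload 7 kg.
Tool frame: the origin (TCP) lies midway between the tips of the shut fingers; the grasp point (between the pads) lies 19 mm behind it; z points along the fingers, y is the direction in which the jaws open and shut (so a half turn about z gives the same grasp; the last joint's range is limited). The gripper opens to 85 mm and grips with 20 to 120 N. Pads are 22 mm wide; open, the fingers measure 114 mm over their backs; the gripper's body (76 mm by 85 mm) begins 54 mm behind the grasp point. The pads swing forward as they close: fully open they stand 13 mm farther back than shut.
Start: joints at [-1.02, 0.359, 0.012, 0, -1.224, -0.288], TCP at [0.175, -0.652, 0.231] pointing down, gripper open.
Joint ranges: [-3.07, 3.07], [-1.43, 2.12], [-1.02, 1.25], [-3.03, 1.67], [-3.05, -0], [-3.03, 3.03]. Speed limits (rad/s): [2.39, 2.39, 3.01, 3.14, 3.14, 3.14].

## Interface

Orientations are given as a 3x3 rotation matrix whose columns are the frame's x, y, z axes.
In Python, from station import * gives the robot as it stands. The module is installed in compiled form; this text tells all that it offers.
- The arm moves only by the shell command python3 -m jog 'ROWS' [FORCE]. ROWS is a JSON object of lists of equal length, an entry for each row: "offset": the shift along the tool's x, y, z in cm, a list of three; "twist": the turn about the tool's z in rad; "gripper": the opening, from 0 (shut) to 1 (fully open). In form: {"offset": [[tx, ty, tz], ...], "twist": [twist, ...], "gripper": [gripper, ...]}. A call has exactly 8 rows; each row is the pose to reach, as a shift and turn from the pose commanded when the call began, along the tool's axes at that moment; what a row does not reach only later rows make up. A row lasts 1/12 s, in which the tool goes at most 41.7 mm and 7.16 degrees, less where a joint would pass 70% of its speed; a pose out of reach is approached as far as the arm can. A call with a gripper value outside its range is refused whole. The fingers move at their own pace and stop on an object; FORCE is the grip in N (left out, the last holds). Time passes only in rows, so rows that repeat a pose let the fingers close, or fill a call up. It gives the time, the measured TCP pose, the force and the opening at its end, in the units of the state.
- get_obs(): the state, without advancing time (a new reading comes with each control period).
- snapshot(name): name is "side" or "top" or "wrist"; returns the picture (420x560x3 uint8, red, green, blue); there is no depth.
- calibration(name): a dict with "camera_matrix" (3x3 intrinsics, pixels), "extrinsics" (4x4, takes a point from camera to world coordinates); the wrist camera has in their place "mount" (4x4, takes a point from camera to tool coordinates, whose origin is the TCP and whose axes are the flange's). Camera axes: x right, y up, looking along -z (the intrinsics and any distortion apply to the point x, -y, -z); pixel columns grow to the right and rows downward; lengths in m; the calibration is good to about 2 mm. A picture is of the moment at which its call begins: read the wrist's pose just before it. calibration takes no time and is no camera call.
- job_done(): hands the job in, once; it reports no verdict.
The state is a dict: "clock": time; "joints": joint angles; "joint_vel": joint speeds; "tau": joint torques, N m; "position": TCP position; "ee_rot": TCP orientation; "ft_force": force on the tool from outside, world axes, zero at the start; "torque": the same for the moment, N m; "gripper_width": finger opening in m.
Only numpy, scipy, OpenCV 4.12 (cv2) and the standard library are available. Lean on these libraries where they do the work, as an engineer would, in place of code of your own. Each camera call takes 0.05 s, during which the arm holds its last target.

## Task

Move the plotter's plug-in module from the carrying cradle to the empty bay beside the grey controller case. Swing both of the cradle's levers right outward to pry the module up before you take hold of it; make sure both of the bay's levers are right out, carry the module upright, stand it in the bay on them and let go. Then swing both bay levers fully inward to draw it home: never push on the module itself to seat it, and leave the other things on the table where they are.

Things in the scene. Friction and masses are not known exactly. Their poses are not given: they have to be found in the camera images.
- module: loose plug-in controller module: black upright slab 104 mm long (its y), 20 mm thick (its x), 80 mm tall, 0.2 to 0.42 kg; origin at the centre of its underside, z up; same either way round. From each end sticks out a steel pin 10 mm thick, centred 65 mm from the middle, 22 mm above the underside (140 mm over both pins). Grip its top 25 mm across the thickness.
- cradle: fixed aluminium dock on a thin wooden foot (90 x 200 mm) that holds the module at the start, lengthwise along its y. Origin on the table under its centre. Floor 12 mm above the table; two channel walls 76 mm long, inner faces at x = +-12.5 mm, flared lips up to 54 mm above the table. At each end (y +-55 to +-90 mm) two cheeks, 44 mm high, carry a lever.
- bay: fixed plotter bay, empty at the start: a dock like the cradle (same sizes and axes), with a grey controller case along its +x side (x 90 to 135 mm, 190 mm long, 63 mm high). A brass sprung strip stands 6 mm above the channel floor. Origin on the table under the dock's centre. On fully open levers the module's underside is about 31 mm above the table; seated, 12 mm.
- cradle_left (a joint): angle of the lever at the +y end of the cradle: 0 = upright, fully in; 0.95 = fully outward, away from the dock's middle. Stiff: 2 N at its thumb pad moves it, it stays where left. Swung out, it lifts this end of the module about 19 mm; from 0.85 on the pin is free to rise out of the lever's fork.
- cradle_left_tip (a point): centre of the thumb pad of the lever at the +y end of the cradle: a steel disc 18 mm across, 14 mm thick, flat sides to the dock's +-x; pinch it from above, fingers closing along x. Pivot axis along the dock's x, at y = +80 mm, 34 mm above the table; with the lever at 0 the pad is 61 mm above the pivot and 2 mm outward; at 0.95 about 71 mm above the table.
- cradle_right (a joint): angle of the lever at the -y end of the cradle: 0 = upright, fully in; 0.95 = fully outward, away from the dock's middle. Stiff: 2 N at its thumb pad moves it, it stays where left. Swung out, it lifts this end of the module about 19 mm; from 0.85 on the pin is free to rise out of the lever's fork.
- cradle_right_tip (a point): centre of the thumb pad of the lever at the -y end of the cradle: a steel disc 18 mm across, 14 mm thick, flat sides to the dock's +-x; pinch it from above, fingers closing along x. Pivot axis along the dock's x, at y = -80 mm, 34 mm above the table; with the lever at 0 the pad is 61 mm above the pivot and 2 mm outward; at 0.95 about 71 mm above the table.
- bay_left (a joint): angle of the lever at the +y end of the bay: 0 = upright, fully in; 0.95 = fully outward, away from the dock's middle. Stiff: 2 N at its thumb pad moves it, it stays where left. It must be at 0.85 or more for the pin to enter its fork from above; swung in to 0 it then draws this end of the module down 19 mm against the spring (up to 7 N): up to 4 N at the thumb pad.
- bay_left_tip (a point): centre of the thumb pad of the lever at the +y end of the bay: a steel disc 18 mm across, 14 mm thick, flat sides to the dock's +-x; pinch it from above, fingers closing along x. Pivot axis along the dock's x, at y = +80 mm, 34 mm above the table; with the lever at 0 the pad is 61 mm above the pivot and 2 mm outward; at 0.95 about 71 mm above the table.
- bay_right (a joint): angle of the lever at the -y end of the bay: 0 = upright, fully in; 0.95 = fully outward, away from the dock's middle. Stiff: 2 N at its thumb pad moves it, it stays where left. It must be at 0.85 or more for the pin to enter its fork from above; swung in to 0 it then draws this end of the module down 19 mm against the spring (up to 7 N): up to 4 N at the thumb pad.
- bay_right_tip (a point): centre of the thumb pad of the lever at the -y end of the bay: a steel disc 18 mm across, 14 mm thick, flat sides to the dock's +-x; pinch it from above, fingers closing along x. Pivot axis along the dock's x, at y = -80 mm, 34 mm above the table; with the lever at 0 the pad is 61 mm above the pivot and 2 mm outward; at 0.95 about 71 mm above the table.
- pencil_pot: loose white pencil pot between the two docks, 56 mm across, 85 mm tall, its pencils reaching 110 mm above the table; bystander, origin under its centre
- ink_jar: loose ink jar, 56 mm across, 60 mm tall; bystander, origin under its centre
- tape_roll: loose roll of paper tape lying flat, 84 mm across, 24 mm tall; bystander, origin under its centre
- sketch_tin: loose flat steel tin 90 x 160 x 22 mm; bystander, origin under its centre
- mug: loose mug, 76 mm across, 85 mm tall; bystander, origin under its centre
- ink_roller: loose rubber ink roller lying on the table, about 150 x 120 x 36 mm; bystander, origin at table height under the roller's middle, handle towards its -x
- lino_block: loose wooden block 70 x 100 x 22 mm lying flat; bystander, origin under its centre
Not all that is in view belongs to the job. What is shaped like the cradle but green is not meant.

How it is judged:
On the way, in this order (a step that is already met when the one before it is completed fails the run):
1. both cradle levers swung out, the module pried up but still standing in the cradle and not held (value of joint each of cradle_left, cradle_right above 0.7 rad and z of module in the frame of cradle between 0.022 and 0.04 m and x of module in the frame of cradle between -0.012 and 0.012 m and y of module in the frame of cradle between -0.012 and 0.012 m and contact force between the fingers and module below 0.5 N), for 0.1 s.
2. module stands in the bay on both open levers, released (value of joint each of bay_left, bay_right above 0.6 rad and z of module in the frame of bay between 0.019 and 0.04 m and x of module in the frame of bay between -0.012 and 0.012 m and y of module in the frame of bay between -0.012 and 0.012 m and angle between the y axis of module and the y axis of bay, either way round below 0.15 rad and contact force between the fingers and module below 0.5 N), for 0.1 s.
At the end, for the whole second after the job is handed in: The module is seated in the bay, its underside at most 3.5 mm above the base plate, within 8 mm of the bay's centre, lined up within 0.12 rad and upright within 0.06 rad, at rest; both bay levers within 0.1 rad of fully in (value of joint each of bay_left, bay_right below 0.1 rad and z of module in the frame of bay below 0.0155 m and x of module in the frame of bay between -0.008 and 0.008 m and y of module in the frame of bay between -0.008 and 0.008 m and angle between the y axis of module and the y axis of bay, either way round below 0.12 rad and angle between module's own z axis and vertical below 0.06 rad and linear speed of module below 0.02 m/s); the robot touches nothing.
It fails at once if the module is pulled or pushed (over 8 N from the fingers) in the cradle before both cradle levers are out (0.6 rad) (contact force between the fingers and module above 8 N and value of joint any of cradle_left, cradle_right below 0.6 rad and horizontal distance between module and cradle below 0.04 m and z of module in the frame of cradle below 0.045 m).
It fails at once if the module is pushed down in the bay by the fingers (over 8 N on it when less than 6 mm short of seated) (contact force between the fingers and module above 8 N and z of module in the frame of bay below 0.018 m and horizontal distance between module and bay below 0.03 m).
It fails at once if the module is tipped by more than 0.6 rad (angle between module's own z axis and vertical above 0.6 rad).
It fails at once if one of the other loose things is moved more than 30 mm (distance of any of pencil_pot, ink_jar, tape_roll, sketch_tin, mug, ink_roller, lino_block from where it was at the start of the episode above 0.03 m).
It also fails if it takes over 72 s, if anything falls off the work surface, if the arm or the gripper's body presses on something with over 40 N, if the wrist force passes 120 N, or if a joint passes its speed limit or range.

## Working session

There is one attempt and no reset: what is moved stays moved. The work goes in short steps, Python scripts to look and compute and a shell command to move; the robot and the scene stay as the last step left them, time stands still between calls to the robot, and variables do not carry over. Pictures are saved under pics/ and viewed, and the job is handed in when it is done.

```bash
mkdir -p pics; python3 - <<'E'
from station import *
import cv2,numpy as np
o=get_obs(); print({k:np.round(v,3).tolist() for k,v in o.items()})
for n in ("side","top","wrist"):
    im=snapshot(n); cv2.imwrite(f"pics/{n}0.png",im[:,:,::-1])
    c=calibration(n); print(n,{k:np.round(v,4).tolist() if not isinstance(v,str) else v for k,v in c.items()})
E
```

```text
{'clock': 0.0, 'joints': [-1.02, 0.359, 0.011, -0.0, -1.224, -0.288], 'joint_vel': [0.001, 0.0, -0.001, -0.001, -0.001, 0.002], 'tau': [-0.0, -58.332, 29.343, 6.937, -0.006, -0.0], 'position': [0.175, -0.651, 0.23], 'ee_rot': [[-0.966, -0.26, -0.001], [-0.26, 0.966, 0.002], [0.0, 0.002, -1.0]], 'ft_force': [0.145, -1.041, -0.187], 'torque': [-0.002, 0.052, -0.006], 'gripper_width': 0.086}
side {'camera_matrix': [[504.7844, 0.0, 281.0677], [0.0, 504.7844, 207.985], [0.0, 0.0, 1.0]], 'extrinsics': [[-0.784, 0.3435, -0.517, -0.214], [-0.6207, -0.4387, 0.6499, 0.9581], [-0.0035, 0.8304, 0.5572, 0.884], [0.0, 0.0, 0.0, 1.0]]}
top {'camera_matrix': [[444.4019, 0.0, 279.4469], [0.0, 444.4019, 207.3095], [0.0, 0.0, 1.0]], 'extrinsics': [[0.0227, 0.9938, -0.1091, 0.413], [-0.9997, 0.0218, -0.0096, -0.0082], [-0.0072, 0.1093, 0.994, 1.3484], [0.0, 0.0, 0.0, 1.0]]}
wrist {'camera_matrix': [[365.5635, 0.0, 283.232], [0.0, 365.5635, 206.3833], [0.0, 0.0, 1.0]], 'mount': [[0.0001, 0.9629, 0.2699, 0.0688], [1.0, 0.0, -0.0004, 0.0003], [-0.0004, 0.2699, -0.9629, -0.1421], [0.0, 0.0, 0.0, 1.0]]}
```

View pics/top0.png

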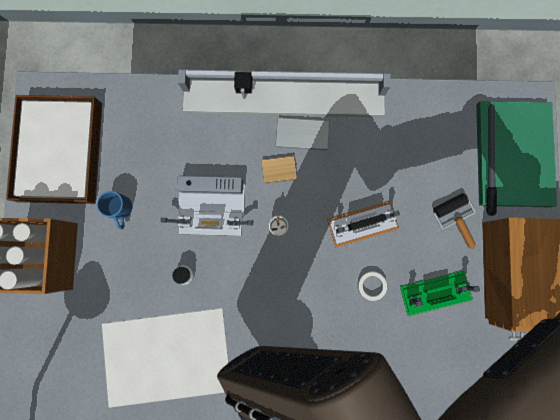

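View pics/side0.png

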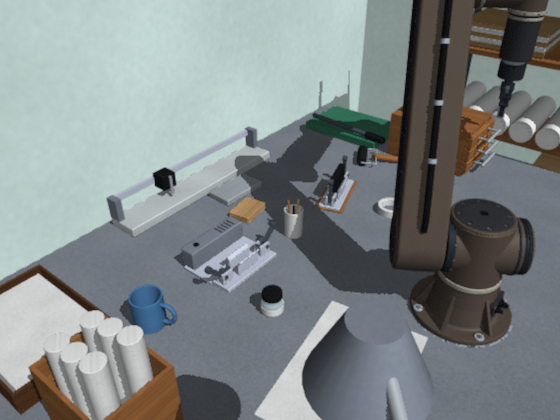

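View pics/wrist0.png

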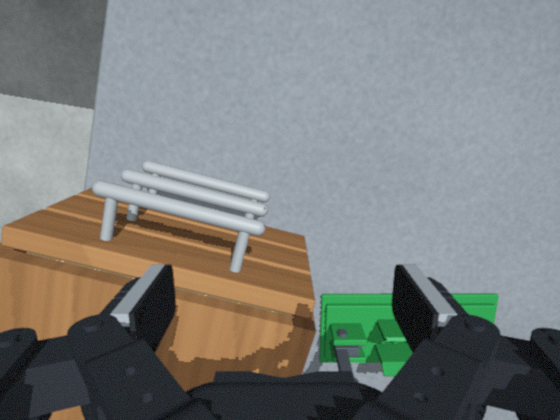

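Candidates for the cradle, top view: the white/aluminium dock on an orange wooden foot with the black slab at (363,222), and the green dock at (436,292), which is the decoy. The bay is the empty dock at (210,218), with the grey case behind it. I'll check these with close crops.

```bash
python3 - <<'E'
import cv2
t=cv2.imread("pics/top0.png");s=cv2.imread("pics/side0.png")
a=cv2.resize(t[190:255,320:410],None,fx=4.4,fy=4.4,interpolation=cv2.INTER_CUBIC)
b=cv2.resize(t[165:250,155:260],None,fx=3.8,fy=3.8,interpolation=cv2.INTER_CUBIC)
def pad(x,h,w): return cv2.copyMakeBorder(x,0,h-x.shape[0],0,w-x.shape[1],cv2.BORDER_CONSTANT)
c=cv2.resize(s[145:220,305:370],None,fx=3.6,fy=3.6,interpolation=cv2.INTER_CUBIC)
d=cv2.resize(s[215:290,175:280],None,fx=3.6,fy=3.6,interpolation=cv2.INTER_CUBIC)
im=cv2.vconcat([cv2.hconcat([pad(a,324,400),pad(b,324,400)]),cv2.hconcat([pad(c,275,400),pad(d,275,400)])])
cv2.imwrite("pics/crop0.png",im)
E
```

```text
(no output)
```

View pics/crop0.png

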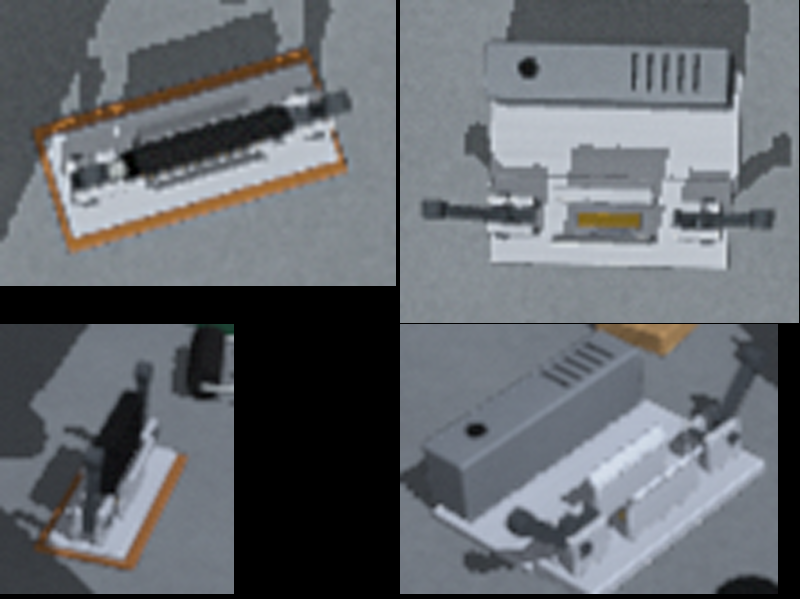

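```bash
cat > h.py <<'E'
from station import *
import numpy as np, cv2
C={n:calibration(n) for n in ("side","top","wrist")}
def cam(n,o=None):
    K=np.array(C[n]["camera_matrix"])
    if n!="wrist": return K,np.array(C[n]["extrinsics"])
    T=np.eye(4);T[:3,:3]=o["ee_rot"];T[:3,3]=o["position"]
    return K,T@np.array(C[n]["mount"])
def ray(n,uv,z,o=None):
    K,E=cam(n,o); uv=np.atleast_2d(uv).astype(float)
    out=[]
    for u,v in uv:
        d=E[:3,:3]@np.array([(u-K[0,2])/K[0,0],-(v-K[1,2])/K[1,1],-1.])
        p=E[:3,3]; out.append(p+d*(z-p[2])/d[2])
    return np.array(out)
def proj(n,P,o=None):
    K,E=cam(n,o);P=np.atleast_2d(P);c=(P-E[:3,3])@E[:3,:3]
    return np.c_[K[0,2]+K[0,0]*c[:,0]/-c[:,2],K[1,2]-K[1,1]*c[:,1]/-c[:,2]]
def totool(o,P): return (np.atleast_2d(P)-o["position"])@np.array(o["ee_rot"])
def ang(t): return np.arctan2(t[1],t[0])
E
python3 - <<'E'
from h import *
for n in C: print(n,[k for k in C[n]])
t=cv2.imread("pics/top0.png")
hsv=cv2.cvtColor(t,cv2.COLOR_BGR2HSV)
m=cv2.inRange(hsv,(5,100,60),(20,255,255)); 
m2=np.zeros_like(m); m2[195:250,322:405]=m[195:250,322:405]
pts=cv2.findNonZero(m2); r=cv2.minAreaRect(pts); b=cv2.boxPoints(r); P=ray("top",b,0.004)
print("foot",r,"\n",P.round(4),"centre",P.mean(0).round(4)); 
for i in range(4): d=P[i]-P[i-1]; print(np.linalg.norm(d[:2]).round(4),np.degrees(np.arctan2(d[1],d[0])).round(2))
# bay
f=np.array
l=ray("top",[[155+33/3.8,165+209/3.8]],.071);rr=ray("top",[[155+365/3.8,165+218/3.8]],.074)
plate=ray("top",f([[490,100],[490,263],[728,268],[737,100]])/3.8*1+f([155-400/3.8,165]),.008)
print("tips",l,rr,"\nplate",plate.round(4))
print("strip",ray("top",[[155+210/3.8,165+219/3.8]],.018))
E
```

```text
side ['camera_matrix', 'extrinsics']
top ['camera_matrix', 'extrinsics']
wrist ['camera_matrix', 'mount']
foot ((362.52386474609375, 223.5812225341797), (29.62746238708496, 65.68832397460938), 73.61045837402344) 
 [[ 0.5292 -0.1396  0.004 ]
 [ 0.59   -0.3306  0.004 ]
 [ 0.504  -0.3554  0.004 ]
 [ 0.4439 -0.1657  0.004 ]] centre [ 0.5168 -0.2478  0.004 ]
0.0892 17.01
0.2004 -72.33
0.0896 -163.9
0.199 107.58
tips [[0.50905172 0.33763895 0.071     ]] [[0.50757392 0.08482604 0.074     ]] 
plate [[0.6025 0.3133 0.008 ]
 [0.4718 0.3071 0.008 ]
 [0.4721 0.1178 0.008 ]
 [0.6068 0.1149 0.008 ]]
strip [[0.50821948 0.21143831 0.018     ]]
```

```bash
python3 -m jog '{"offset":[[-3,2,-0.5],[-6,4,-1],[-9,6.2,-1.2],[-12,8.3,-1.5],[-15,10.4,-2],[-18,12.5,-2.5],[-21,14.5,-2.8],[-24,16.5,-3]],"twist":[-0.12,-0.24,-0.36,-0.48,-0.6,-0.72,-0.84,-0.96],"gripper":[0.6,0.6,0.6,0.6,0.6,0.6,0.6,0.6]}' 20; python3 -c "
from h import *
o=get_obs();R=o['ee_rot'];print(np.degrees(np.arctan2(R[1][1],R[0][1])));print(totool(o,[.517,-.248,.28])*100)"
```

```text
clock: 0.82
position: [0.3651, -0.4286, 0.2618]
ee_rot: [[-0.335, -0.942, 0.0], [-0.942, 0.335, -0.0], [0.0, -0.001, -1.0]]
ft_force: [1.1, -0.4, -0.1]
gripper_width: 0.0512
160.40043511406387
[[-22.11128829  -8.25483512  -1.82157366]]
```

```bash
python3 -m jog '{"offset":[[-3,-1,-0.3],[-6.5,-2.3,-0.6],[-10,-3.7,-0.9],[-13.5,-5,-1.2],[-17,-6.3,-1.5],[-20,-7.4,-1.7],[-22.1,-8.2,-1.8],[-22.1,-8.2,-1.8]],"twist":[-0.1,-0.2,-0.3,-0.4,-0.5,-0.6,-0.644,-0.644],"gripper":[0.6,0.6,0.6,0.6,0.6,0.6,0.6,0.6]}'; python3 - <<'E'
from h import *
o=get_obs();im=snapshot("wrist");cv2.imwrite("pics/w1.png",im[:,:,::-1]);np.save("w1.npy",o,allow_pickle=True)
print(o["position"],np.degrees(np.arctan2(o['ee_rot'][1][1],o['ee_rot'][0][1])),o["joints"])
E
```

```text
clock: 1.48
position: [0.5191, -0.2474, 0.279]
ee_rot: [[0.298, -0.955, 0.0], [-0.955, -0.298, 0.0], [-0.0, -0.0, -1.0]]
ft_force: [1.2, -0.8, 1.0]
gripper_width: 0.0508
[ 0.51908905 -0.24742127  0.27903213] -162.68324350920705 [-1.04969871e-01  1.67052566e-01 -1.38876467e-01 -3.63235794e-04
 -1.26467721e+00  4.07313757e-01]
```

View pics/w1.png

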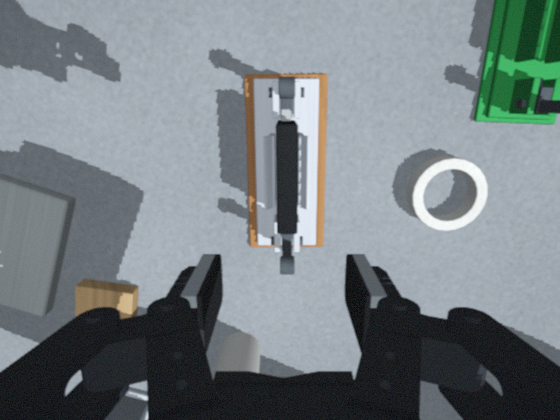

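The wrist picture shows the cradle: foot corners near (246,75) to (325,246), module slab at column 287, right lever pad at (287,85), left lever pad at (287,265).

```bash
python3 - <<'E'
from h import *
o=np.load("w1.npy",allow_pickle=True).item()
t=cv2.imread("pics/w1.png");hsv=cv2.cvtColor(t,cv2.COLOR_BGR2HSV)
m=cv2.inRange(hsv,(5,100,60),(20,255,255));m2=np.zeros_like(m);m2[60:270,225:345]=m[60:270,225:345]
r=cv2.minAreaRect(cv2.findNonZero(m2));b=cv2.boxPoints(r);P=ray("wrist",b,.005,o);print(P.round(4),P.mean(0))
for i in range(4): d=P[i]-P[i-1]; print(np.linalg.norm(d[:2]).round(4),np.degrees(np.arctan2(d[1],d[0])).round(2))
c=P.mean(0);a=np.radians(17.3);X=np.array([np.cos(a),np.sin(a),0]);Y=np.array([-X[1],X[0],0])
cv2.imwrite("pics/w1c.png",cv2.resize(t[60:285,220:350],None,fx=2.6,fy=2.6,interpolation=cv2.INTER_CUBIC))
for s in (1,-1):
  for q in (0,.3,.6,.95):
    p=c*[1,1,0]+Y*s*(.08+.061*np.sin(q)+.002*np.cos(q))+np.array([0,0,.034+.061*np.cos(q)-.002*np.sin(q)])
    print(s,q,proj("wrist",p,o).round(1),proj("top",p).round(1),proj("side",p).round(1))
for z,dx,dy in ((.092,.01,.052),(.092,-.01,.052),(.092,-.01,-.052),(.092,.01,-.052)): print("mod",proj("wrist",c*[1,1,0]+X*dx+Y*dy+np.array([0,0,z]),o))
E
```

```text
[[ 0.5872 -0.3296  0.005 ]
 [ 0.5042 -0.3555  0.005 ]
 [ 0.4398 -0.1697  0.005 ]
 [ 0.534  -0.1404  0.005 ]] [ 0.51632605 -0.24878468  0.005     ]
0.1965 -74.3
0.0869 -162.68
0.1966 109.14
0.0987 17.32
1 0 [[285.9 263.9]] [[340.8 229.3]] [[330.2 181. ]]
1 0.3 [[285.8 279.2]] [[334.6 231.2]] [[328.5 184.7]]
1 0.6 [[285.7 289.7]] [[328.8 232.9]] [[326.8 189.8]]
1 0.95 [[285.6 295. ]] [[323.4 234.6]] [[325.2 196.5]]
-1 0 [[286.4  86.1]] [[396.4 213.3]] [[344.4 157.1]]
-1 0.3 [[286.4  63.9]] [[402.1 211.7]] [[345.7 155.6]]
-1 0.6 [[286.3  44.7]] [[406.8 210.5]] [[346.8 155.7]]
-1 0.95 [[286.2  29.4]] [[410.1 209.6]] [[347.6 157.8]]
mod [[275.48119623 233.72920294]]
mod [[296.41556036 233.73535671]]
mod [[297.6168856  122.15323684]]
mod [[274.84524384 122.14469594]]
```

View pics/w1c.png

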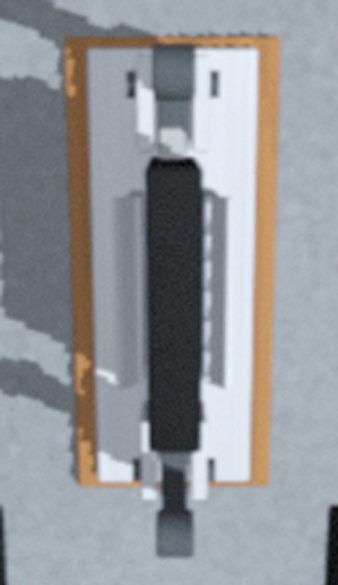

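```bash
python3 - <<'E'
from h import *
o=get_obs();c=np.array([.5154,-.2491,0]);a=np.radians(17.3);X=np.array([np.cos(a),np.sin(a),0]);Y=np.array([-X[1],X[0],0])
for s in (1,-1): print(s,(totool(o,c+Y*s*.082+np.array([0,0,.078]))*100).round(2))
p0=None
for q in (0,.12,.24,.36,.48,.6,.72,.84,.95,1.0): print(q,[round(100*(v),2) for v in (.061*np.sin(q)+.002*np.cos(q)-.002,.061*np.cos(q)-.002*np.sin(q)-.061)])
print("pot",ray("top",[[278,226]],.1))
E
```

```text
1 [[-8.21  0.27 20.09]]
-1 [[ 8.19  0.22 20.09]]
0 [np.float64(0.0), np.float64(0.0)]
0.12 [np.float64(0.73), np.float64(-0.07)]
0.24 [np.float64(1.44), np.float64(-0.22)]
0.36 [np.float64(2.14), np.float64(-0.46)]
0.48 [np.float64(2.79), np.float64(-0.78)]
0.6 [np.float64(3.41), np.float64(-1.18)]
0.72 [np.float64(3.97), np.float64(-1.65)]
0.84 [np.float64(4.48), np.float64(-2.18)]
0.95 [np.float64(4.88), np.float64(-2.71)]
1.0 [np.float64(5.04), np.float64(-2.97)]
pot [[0.49709097 0.00679969 0.1       ]]
```

```bash
python3 -m jog '{"offset":[[-2.5,0,2],[-5.5,0.2,4.5],[-8.2,0.3,7.5],[-8.2,0.3,11],[-8.2,0.3,14.5],[-8.2,0.3,17.5],[-8.2,0.3,19.5],[-8.2,0.3,20]],"twist":[0,0,0,0,0,0,0,0],"gripper":[0.6,0.6,0.6,0.6,0.6,0.6,0.6,0.6]}'; python3 - <<'E'
from h import *
o=get_obs();im=snapshot("wrist");cv2.imwrite("pics/w2.png",im[:,:,::-1]);np.save("w2.npy",o,allow_pickle=True)
print(o["position"])
E
```

```text
clock: 2.2
position: [0.4869, -0.1732, 0.0759]
ee_rot: [[0.29, -0.957, -0.006], [-0.957, -0.29, 0.0], [-0.002, 0.006, -1.0]]
ft_force: [-0.2, -0.5, -0.2]
gripper_width: 0.0512
[ 0.48688284 -0.1731833   0.07587684]
```

View pics/w2.png

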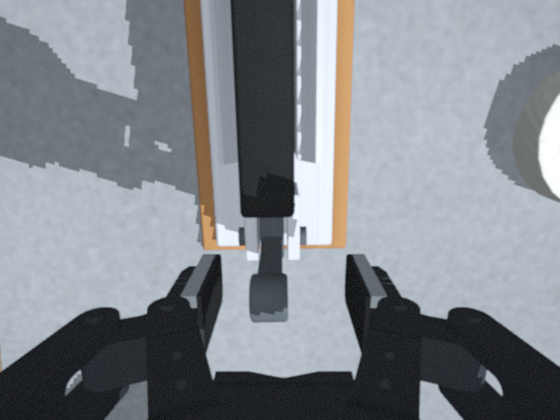

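```bash
python3 -m jog '{"offset":[[0,-0.1,0],[0,-0.1,0],[0,-0.1,0],[0,-0.1,0],[0,-0.1,0],[0,-0.1,0],[0,-0.1,0],[0,-0.1,0]],"twist":[0,0,0,0,0,0,0,0],"gripper":[0.5,0.4,0.3,0.2,0.1,0,0,0]}' 30; python3 - <<'E'
from h import *
o=get_obs();im=snapshot("wrist");cv2.imwrite("pics/w3.png",im[:,:,::-1]);print(o["position"],o["gripper_width"],o["ft_force"])
E
```

```text
clock: 2.92
position: [0.4923, -0.1724, 0.0807]
ee_rot: [[0.293, -0.956, 0.003], [-0.956, -0.293, -0.0], [0.001, -0.003, -1.0]]
ft_force: [1.2, 1.7, 6.7]
gripper_width: 0.0132
[ 0.4923388  -0.17243637  0.08072052] 0.013188250569631908 [1.22322552 1.67355714 6.71494395]
```

View pics/w3.png

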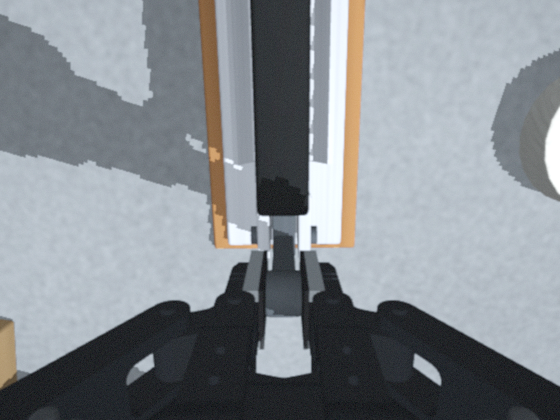

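Pad held (width 13 mm, centred at column 284). Next I swing it along its arc.

```bash
python3 -m jog '{"offset":[[-0.7,0,0.1],[-1.4,0,0.2],[-2.1,0,0.5],[-2.8,0,0.8],[-3.4,0,1.2],[-4,0,1.7],[-4.5,0,2.2],[-4.9,0,2.7]],"twist":[0,0,0,0,0,0,0,0],"gripper":[0,0,0,0,0,0,0,0]}' && python3 -m jog '{"offset":[[-0.15,0,0.1],[-0.15,0,0.1],[-0.15,0,0.1],[-0.15,0,0.1],[-0.15,0,0.1],[-0.15,0,0.1],[-0.15,0,0.1],[-0.15,0,0.1]],"twist":[0,0,0,0,0,0,0,0],"gripper":[0,0,0,0,0,0,0.3,0.5]}'; python3 - <<'E'
from h import *
o=get_obs();im=snapshot("wrist");cv2.imwrite("pics/w4.png",im[:,:,::-1]);print(o["position"],o["gripper_width"],o["ft_force"])
E
```

```text
clock: 3.63
position: [0.4776, -0.1255, 0.0538]
ee_rot: [[0.293, -0.956, 0.003], [-0.956, -0.293, -0.0], [0.001, -0.003, -1.0]]
ft_force: [-1.4, 0.4, 12.2]
gripper_width: 0.0134
clock: 4.3
position: [0.4754, -0.1242, 0.0511]
ee_rot: [[0.291, -0.957, -0.001], [-0.957, -0.291, 0.0], [-0.001, 0.001, -1.0]]
ft_force: [-0.0, 0.1, -0.9]
gripper_width: 0.0366
[ 0.47541052 -0.12422312  0.05108372] 0.03663335315355792 [-0.00199868  0.05471388 -0.88253622]
```

View pics/w4.png

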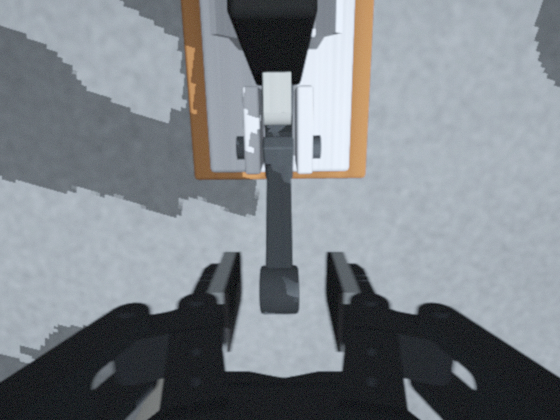

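```bash
python3 - <<'E'
from h import *
o=get_obs();c=np.array([.5154,-.2491,0]);a=np.radians(17.3);X=np.array([np.cos(a),np.sin(a),0]);Y=np.array([-X[1],X[0],0])
print((totool(o,c-Y*.082+np.array([0,0,.078]))*100).round(2))
print(ray("wrist",[[280,290]],.072,o), c+Y*.131)
R=o["ee_rot"];print(np.degrees(np.arctan2(R[1][1],R[0][1])))
E
```

```text
[[21.31 -0.24 -2.71]]
[[ 0.47682461 -0.12612617  0.072     ]] [ 0.47644389 -0.12402634  0.        ]
-163.0755973834976
```

```bash
python3 -m jog '{"offset":[[0,0,-3],[0,0,-6.5],[2,-0.1,-9],[6,-0.1,-9],[10,-0.2,-9],[14,-0.2,-9],[18,-0.2,-9],[21.3,-0.2,-9]],"twist":[0,0,0,0,0,0,0,0],"gripper":[0.5,0.5,0.5,0.5,0.5,0.5,0.5,0.5]}' && python3 -m jog '{"offset":[[0,0,1.5],[0,0,3],[0,0,4.5],[0,0,6],[0,0,6.3],[0,0,6.3],[0,0,6.3],[0,0,6.3]],"twist":[0,0,0,0,0,0,0,0],"gripper":[0.5,0.5,0.5,0.5,0.5,0.5,0.4,0.4]}'; python3 - <<'E'
from h import *
o=get_obs();im=snapshot("wrist");cv2.imwrite("pics/w5.png",im[:,:,::-1]);print(o["position"],o["gripper_width"],o["ft_force"])
c=np.array([.5154,-.2491,0]);a=np.radians(17.3);X=np.array([np.cos(a),np.sin(a),0]);Y=np.array([-X[1],X[0],0])
print((totool(o,c-Y*.082+np.array([0,0,.078]))*100).round(2))
E
```

```text
clock: 5.02
position: [0.54, -0.3297, 0.1407]
ee_rot: [[0.291, -0.957, -0.001], [-0.957, -0.291, 0.0], [-0.001, 0.001, -1.0]]
ft_force: [0.8, 1.7, 0.6]
gripper_width: 0.0427
clock: 5.68
position: [0.5407, -0.3275, 0.0793]
ee_rot: [[0.292, -0.956, 0.001], [-0.956, -0.292, -0.0], [0.001, -0.001, -1.0]]
ft_force: [-0.5, -0.2, 0.3]
gripper_width: 0.0341
[ 0.54072051 -0.32747095  0.07931772] 0.034074574854681995 [-0.50804601 -0.16734762  0.34610868]
[[-0.04  0.09  0.13]]
```

View pics/w5.png

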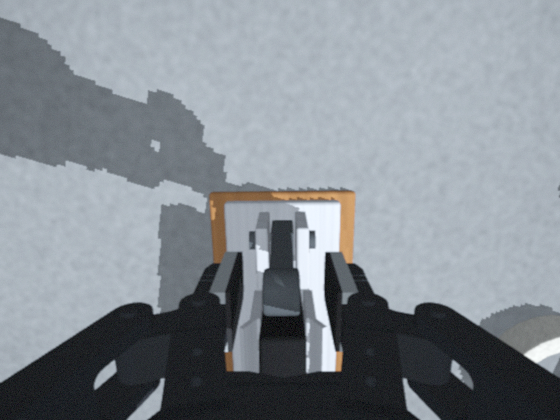

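```bash
python3 -m jog '{"offset":[[0,0,0],[0,0,0],[0,0,0],[0,0,0],[0,0,0],[0,0,0],[0,0,0],[0,0,0]],"twist":[0,0,0,0,0,0,0,0],"gripper":[0.3,0.2,0.1,0,0,0,0,0]}' 30 && python3 -m jog '{"offset":[[0.7,0,0.1],[1.4,0,0.2],[2.1,0,0.5],[2.8,0,0.8],[3.4,0,1.2],[4,0,1.7],[4.5,0,2.2],[4.9,0,2.7]],"twist":[0,0,0,0,0,0,0,0],"gripper":[0,0,0,0,0,0,0,0]}' && python3 -m jog '{"offset":[[0.15,0,0.1],[0.15,0,0.1],[0.15,0,0.1],[0.15,0,0.1],[0.15,0,0.1],[0.15,0,0.1],[0.15,0,0.1],[0.15,0,0.1]],"twist":[0,0,0,0,0,0,0,0],"gripper":[0,0,0,0,0,0,0.3,0.5]}'; python3 - <<'E'
from h import *
o=get_obs();im=snapshot("wrist");cv2.imwrite("pics/w6.png",im[:,:,::-1]);print(o["position"],o["gripper_width"],o["ft_force"])
E
```

```text
clock: 6.4
position: [0.5414, -0.3273, 0.0792]
ee_rot: [[0.292, -0.956, 0.002], [-0.956, -0.292, -0.001], [0.001, -0.002, -1.0]]
ft_force: [3.9, 4.1, 6.0]
gripper_width: 0.0131
clock: 7.07
position: [0.5564, -0.3749, 0.0526]
ee_rot: [[0.292, -0.956, 0.004], [-0.956, -0.292, -0.001], [0.002, -0.003, -1.0]]
ft_force: [5.5, 3.2, 8.6]
gripper_width: 0.0132
clock: 7.73
position: [0.5538, -0.3755, 0.0497]
ee_rot: [[0.291, -0.957, -0.002], [-0.957, -0.291, 0.001], [-0.001, 0.002, -1.0]]
ft_force: [-0.1, 0.4, -0.4]
gripper_width: 0.0363
[ 0.55379458 -0.37549814  0.04974151] 0.0362988939141738 [-0.12175765  0.39037065 -0.40920814]
```

View pics/w6.png

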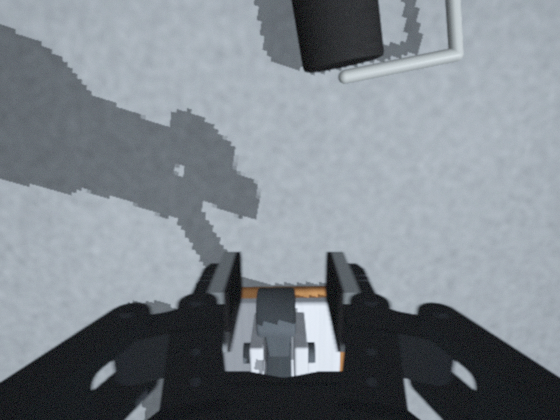

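```bash
python3 -m jog '{"offset":[[0,0,-3],[0,0,-6.5],[0,0,-9.5],[-3,0,-12],[-6,-0.1,-14],[-9,-0.1,-16],[-12,-0.1,-17],[-13,-0.1,-17]],"twist":[0,0,0,0,0,0,0,0],"gripper":[0.5,0.5,0.6,0.6,0.6,0.6,0.6,0.6]}'; python3 - <<'E'
from h import *
o=get_obs();im=snapshot("wrist");cv2.imwrite("pics/w7.png",im[:,:,::-1]);cv2.imwrite("pics/s7.png",cv2.resize(snapshot("side")[140:225,290:400,::-1],None,fx=6,fy=6,interpolation=cv2.INTER_CUBIC));print(o["position"],o["gripper_width"],o["ft_force"])
c=np.array([.5154,-.2491,0]);a=np.radians(17.3);X=np.array([np.cos(a),np.sin(a),0]);Y=np.array([-X[1],X[0],0])
for s in (1,-1):
  for q in (.6,.7,.8,.95):
    p=c*[1,1,0]+Y*s*(.08+.061*np.sin(q)+.002*np.cos(q))+np.array([0,0,.034+.061*np.cos(q)-.002*np.sin(q)])
    print(s,q,proj("wrist",p,o).round(1))
for z,dx,dy in ((.111,.01,.052),(.111,-.01,.052),(.111,-.01,-.052),(.111,.01,-.052)): print("mod",proj("wrist",c*[1,1,0]+X*dx+Y*dy+np.array([0,0,z]),o))
E
```

```text
clock: 8.45
position: [0.5172, -0.249, 0.2231]
ee_rot: [[0.292, -0.956, 0.003], [-0.956, -0.292, -0.0], [0.001, -0.003, -1.0]]
ft_force: [-0.2, 0.2, -1.0]
gripper_width: 0.051
[ 0.51716444 -0.2489991   0.22312307] 0.05103608384179519 [-0.2105227   0.18950959 -0.98051584]
1 0.6 [[285.8 322.1]]
1 0.7 [[285.8 324.3]]
1 0.8 [[285.8 325.7]]
1 0.95 [[285.8 326.5]]
-1 0.6 [[284.7  34.2]]
-1 0.7 [[284.7  28. ]]
-1 0.8 [[284.7  22.6]]
-1 0.95 [[284.6  16.4]]
mod [[272.49117573 269.01030868]]
mod [[298.85279477 268.91567469]]
mod [[299.83781887 129.07893069]]
mod [[270.51350606 129.22545593]]
```

View pics/w7.png

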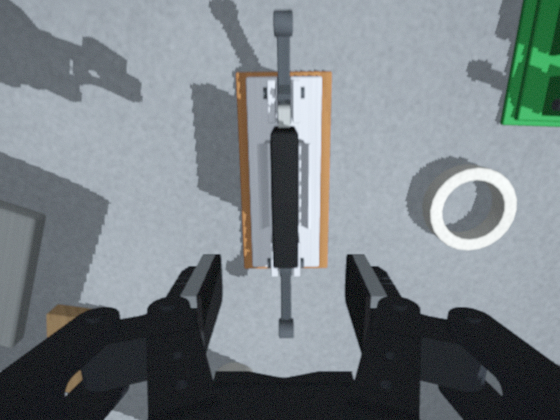

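View pics/s7.png

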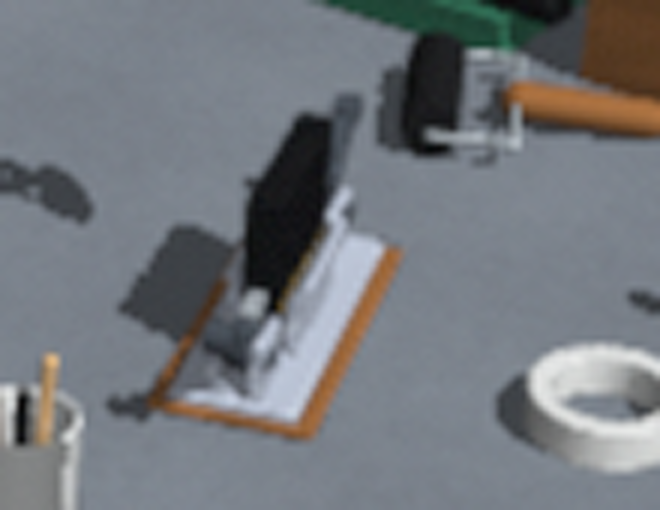

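Both cradle levers are out: pads at (286,328) and (283,22). The module stands level and raised, corners matching the +19 mm prediction. Next I look over the bay.

```bash
python3 -m jog '{"offset":[[-2,-0.6,-0.5],[-5.5,-1.6,-1.5],[-9,-2.6,-2.5],[-12.7,-3.6,-3],[-16.4,-4.7,-3],[-20.1,-5.7,-3],[-23.8,-6.8,-3],[-27.5,-7.8,-3]],"twist":[0.04,0.08,0.12,0.16,0.2,0.24,0.28,0.297],"gripper":[0.6,0.6,0.6,0.6,0.6,0.6,0.6,0.6]}'; python3 - <<'E'
from h import *
o=get_obs();R=o["ee_rot"];print(np.degrees(np.arctan2(R[1][1],R[0][1])),totool(o,[.508,.211,.25])*100)
E
```

```text
clock: 9.22
position: [0.5121, 0.0356, 0.2494]
ee_rot: [[-0.004, -1.0, -0.002], [-1.0, 0.004, -0.001], [0.001, 0.002, -1.0]]
ft_force: [0.5, 0.5, -0.4]
gripper_width: 0.0511
179.754247661866 [[-17.53769295   0.48076121  -0.08021393]]
```

```bash
python3 -m jog '{"offset":[[-3,0,0],[-6.5,0.1,0],[-10,0.2,0],[-13.5,0.3,0],[-16,0.4,0],[-17.5,0.4,0],[-17.5,0.4,0],[-17.5,0.4,0]],"twist":[0,0,0,0,0,0,0,0],"gripper":[0.6,0.6,0.6,0.6,0.6,0.6,0.6,0.6]}'; python3 - <<'E'
from h import *
o=get_obs();im=snapshot("wrist");cv2.imwrite("pics/w8.png",im[:,:,::-1]);np.save("w8.npy",o,allow_pickle=True);print(o["position"])
E
```

```text
clock: 9.88
position: [0.5086, 0.2095, 0.2491]
ee_rot: [[-0.0, -1.0, -0.002], [-1.0, 0.0, -0.002], [0.002, 0.002, -1.0]]
ft_force: [-1.3, -0.8, -0.0]
gripper_width: 0.0511
[0.50856505 0.20950497 0.24909465]
```

View pics/w8.png

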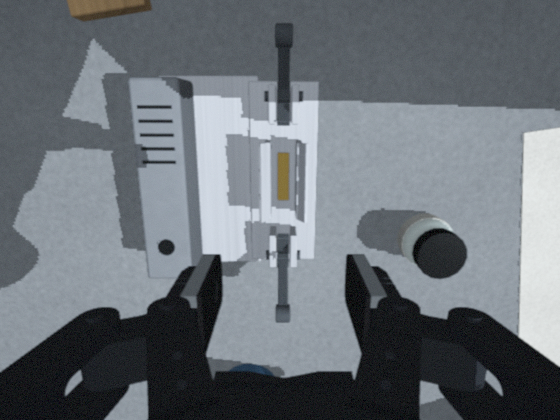

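The bay: brass strip (283,176), left pad (283,313), right pad (285,34), plate edges near columns 248–318, rows 82–258.

```bash
python3 - <<'E'
from h import *
o=np.load("w8.npy",allow_pickle=True).item()
t=cv2.imread("pics/w8.png");cv2.imwrite("pics/w8c.png",cv2.resize(t[10:335,235:335],None,fx=1.8,fy=1.8,interpolation=cv2.INTER_CUBIC))
a=t[10:120,240:330];b=t[220:335,240:330];z=lambda q:cv2.resize(q,(400,500),interpolation=cv2.INTER_CUBIC)
cv2.imwrite("pics/w8c.png",cv2.hconcat([z(a),z(b)]))
hsv=cv2.cvtColor(t,cv2.COLOR_BGR2HSV);m=cv2.inRange(hsv,(15,100,60),(35,255,255));m[:140]=0;m[215:]=0;m[:,:265]=0;m[:,300:]=0
r=cv2.minAreaRect(cv2.findNonZero(m));print(r,ray("wrist",r[0],.018,o))
c=ray("wrist",r[0],.018,o)[0]*[1,1,0]
for s in (1,-1):
  for q in (.5,.6,.7,.8,.95):
    p=c+np.array([0,s*(.08+.061*np.sin(q)+.002*np.cos(q)),.034+.061*np.cos(q)-.002*np.sin(q)])
    print(s,q,proj("wrist",p,o).round(1),proj("top",p).round(1))
print("pads",ray("wrist",[[283,313],[285,34]],.072,o))
E
```

```text
((282.5, 176.0), (46.0, 9.0), 90.0) [[0.50829061 0.2129502  0.018     ]]
1 0.5 [[282.6 306.5]] [[167.  219.9]]
1 0.6 [[282.6 309.4]] [[165.5 220. ]]
1 0.7 [[282.6 311.6]] [[164.2 220.1]]
1 0.8 [[282.6 313.2]] [[163.1 220.1]]
1 0.95 [[282.6 314.2]] [[161.9 220.3]]
-1 0.5 [[282.4  51.4]] [[244.7 221.7]]
-1 0.6 [[282.4  44.9]] [[246.6 221.8]]
-1 0.7 [[282.4  39.2]] [[248.4 221.9]]
-1 0.8 [[282.4  34.2]] [[250.  222.1]]
-1 0.95 [[282.4  28.2]] [[252.1 222.3]]
pads [[0.50793792 0.33984098 0.072     ]
 [0.50620078 0.08713937 0.072     ]]
```

View pics/w8c.png

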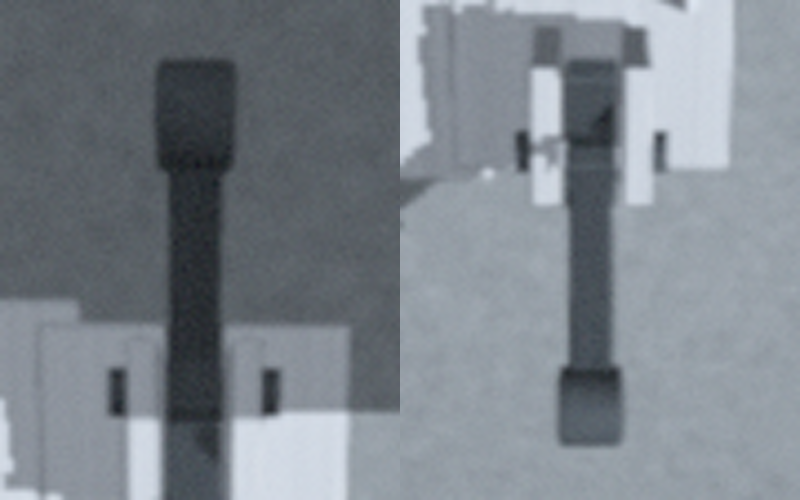

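```bash
python3 -m jog '{"offset":[[-3,0,2],[-6.5,0,4.5],[-10,0,7],[-13,0.1,9.5],[-13,0.1,13],[-13,0.1,16.5],[-13,0.1,18.5],[-13,0.1,19.3]],"twist":[0,0,0,0,0,0,0,0],"gripper":[0.5,0.5,0.5,0.5,0.5,0.5,0.5,0.5]}' 30 && python3 -m jog '{"offset":[[0,0,0],[0,0,0],[0,0,0],[0,0,0],[0,0,0],[0,0,0],[0,0,0],[0,0,0]],"twist":[0,0,0,0,0,0,0,0],"gripper":[0.5,0.5,0.5,0.3,0.2,0,0,0]}'  ; python3 - <<'E'
from h import *
o=get_obs();im=snapshot("wrist");cv2.imwrite("pics/w9.png",im[:,:,::-1]);print(o["position"],o["gripper_width"],o["ft_force"])
E
```

```text
clock: 10.6
position: [0.5065, 0.3366, 0.0534]
ee_rot: [[-0.003, -1.0, -0.004], [-1.0, 0.003, -0.005], [0.005, 0.004, -1.0]]
ft_force: [-0.2, -0.4, -0.6]
gripper_width: 0.0425
clock: 11.27
position: [0.509, 0.3406, 0.0588]
ee_rot: [[-0.001, -1.0, 0.003], [-1.0, 0.001, 0.002], [-0.002, -0.003, -1.0]]
ft_force: [5.6, 0.2, 3.9]
gripper_width: 0.0133
[0.50904546 0.34058746 0.05875895] 0.013294316591450368 [5.55204176 0.19066117 3.896881  ]
```

View pics/w9.png

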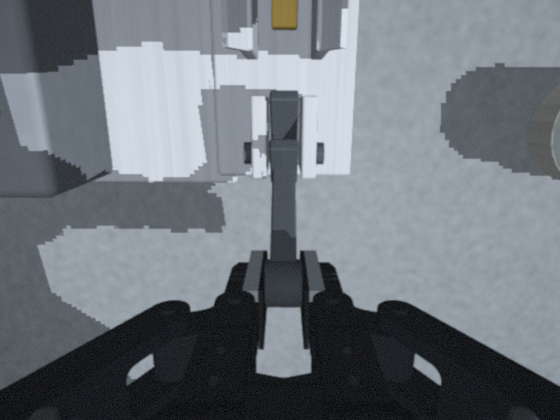

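Gripped. I push outward and down to the stop, then release.

```bash
python3 -m jog '{"offset":[[-0.2,0,0.2],[-0.4,0,0.4],[-0.6,0,0.6],[-0.6,0,0.6],[-0.6,0,0.6],[-0.6,0,0.6],[-0.6,0,0.6],[-0.6,0,0.6]],"twist":[0,0,0,0,0,0,0,0],"gripper":[0,0,0,0,0,0,0,0]}' && python3 -m jog '{"offset":[[0,0,0],[0,0,0],[0,0,0],[0,0,0],[0,0,-2],[0,0,-5],[0,0,-8],[2,0,-10]],"twist":[0,0,0,0,0,0,0,0],"gripper":[0.3,0.4,0.4,0.4,0.4,0.4,0.4,0.4]}' ; python3 - <<'E'
from h import *
o=get_obs();print((totool(o,[.507,.213-.127,.1])*100).round(2),(totool(o,[.507,.213-.127,.056])*100).round(2))
E
```

```text
clock: 11.98
position: [0.509, 0.3464, 0.0523]
ee_rot: [[-0.0, -1.0, 0.003], [-1.0, 0.0, 0.001], [-0.001, -0.003, -1.0]]
ft_force: [7.4, -1.4, 0.6]
gripper_width: 0.0133
clock: 12.65
position: [0.5085, 0.3284, 0.1539]
ee_rot: [[0.001, -1.0, 0.002], [-1.0, -0.001, 0.002], [-0.002, -0.002, -1.0]]
ft_force: [1.2, 0.2, 0.8]
gripper_width: 0.034
[[24.25  0.19  5.34]] [[24.26  0.2   9.74]]
```

```bash
python3 -m jog '{"offset":[[3,0,0],[7,0,0],[11,0.1,0],[15,0.1,0],[19,0.2,0],[22.5,0.2,1],[24,0.2,3],[24.2,0.2,5]],"twist":[0,0,0,0,0,0,0,0],"gripper":[0.5,0.5,0.5,0.5,0.5,0.5,0.5,0.5]}' 30 && python3 -m jog '{"offset":[[0,0,2],[0,0,4],[0,0,4.6],[0,0,4.6],[0,0,4.6],[0,0,4.6],[0,0,4.6],[0,0,4.6]],"twist":[0,0,0,0,0,0,0,0],"gripper":[0.5,0.5,0.5,0.5,0.3,0.2,0,0]}'  ; python3 - <<'E'
from h import *
o=get_obs();im=snapshot("wrist");cv2.imwrite("pics/w10.png",im[:,:,::-1]);print(o["position"],o["gripper_width"],o["ft_force"])
E
```

```text
clock: 13.32
position: [0.505, 0.0813, 0.1016]
ee_rot: [[-0.004, -1.0, 0.001], [-1.0, 0.004, 0.001], [-0.001, -0.001, -1.0]]
ft_force: [0.6, 0.5, -0.4]
gripper_width: 0.0428
clock: 13.98
position: [0.5079, 0.0848, 0.0572]
ee_rot: [[0.0, -1.0, 0.005], [-1.0, -0.0, 0.002], [-0.002, -0.005, -1.0]]
ft_force: [6.0, -0.9, -0.9]
gripper_width: 0.0134
[0.50788542 0.08481916 0.05715434] 0.013356441286960969 [ 5.95439667 -0.91024262 -0.87374525]
```

View pics/w10.png

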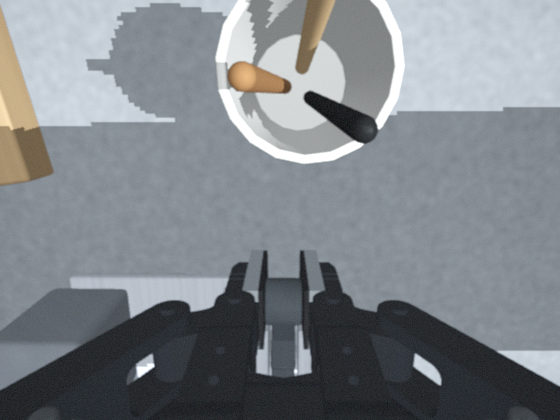

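```bash
python3 -m jog '{"offset":[[0.2,0,0.2],[0.4,0,0.4],[0.6,0,0.6],[0.6,0,0.6],[0.6,0,0.6],[0.6,0,0.6],[0.6,0,0.6],[0.6,0,0.6]],"twist":[0,0,0,0,0,0,0,0],"gripper":[0,0,0,0,0,0,0,0]}' && python3 -m jog '{"offset":[[0,0,0],[0,0,0],[0,0,0],[0,0,0],[0,0,-3],[0,0,-7],[-1,0,-11],[-2,0,-15]],"twist":[0,0,0,0,0,0,0,0],"gripper":[0.3,0.4,0.4,0.5,0.5,0.5,0.5,0.5]}' ; python3 - <<'E'
from h import *
o=get_obs();print(totool(o,[.5154,-.2491,.2])*100)
E
```

```text
clock: 14.7
position: [0.5079, 0.0792, 0.0506]
ee_rot: [[-0.0, -1.0, 0.005], [-1.0, 0.0, 0.003], [-0.003, -0.005, -1.0]]
ft_force: [6.0, 2.9, 0.5]
gripper_width: 0.0133
clock: 15.37
position: [0.5044, 0.0971, 0.2008]
ee_rot: [[-0.002, -1.0, -0.002], [-1.0, 0.002, -0.001], [0.001, 0.002, -1.0]]
ft_force: [1.6, 0.4, -1.3]
gripper_width: 0.0425
[[34.61996991 -1.16742528  0.10460809]]
```

```bash
python3 -m jog '{"offset":[[3,0,0],[7,-0.2,0],[11,-0.4,0],[15,-0.5,0],[19,-0.6,0],[23,-0.8,0],[27,-0.9,0],[31,-1,0]],"twist":[-0.04,-0.08,-0.12,-0.16,-0.2,-0.24,-0.28,-0.297],"gripper":[0.5,0.5,0.5,0.5,0.5,0.5,0.5,0.5]}' 30 ; python3 - <<'E'
from h import *
o=get_obs();print(totool(o,[.5154,-.2491,.2])*100)
R=o["ee_rot"];print(np.degrees(np.arctan2(R[1][1],R[0][1])))
im=snapshot("top");cv2.imwrite("pics/t11.png",cv2.resize(im[165:250,155:260,::-1],None,fx=6,fy=6,interpolation=cv2.INTER_CUBIC))
im=snapshot("side");cv2.imwrite("pics/s11.png",cv2.resize(im[205:290,175:290,::-1],None,fx=6,fy=6,interpolation=cv2.INTER_CUBIC))
E
```

```text
clock: 16.03
position: [0.5142, -0.2141, 0.1992]
ee_rot: [[0.294, -0.956, -0.001], [-0.956, -0.294, 0.0], [-0.0, 0.001, -1.0]]
ft_force: [0.7, -0.1, -0.3]
gripper_width: 0.0427
[[ 3.37697807  0.91752497 -0.08074845]]
-162.9018556719251
```

View pics/t11.png

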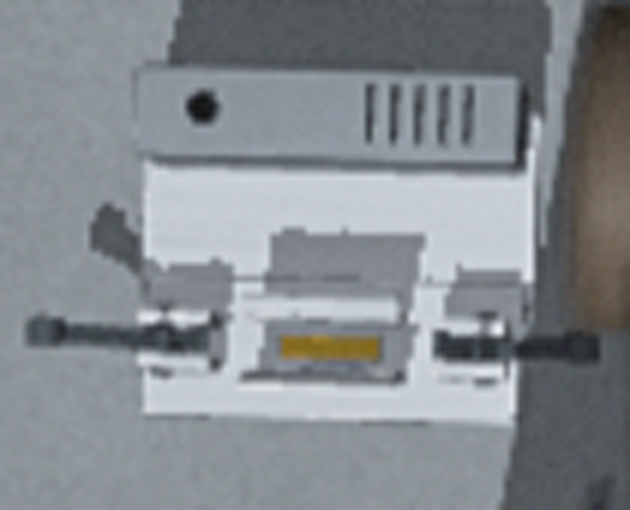

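View pics/s11.png

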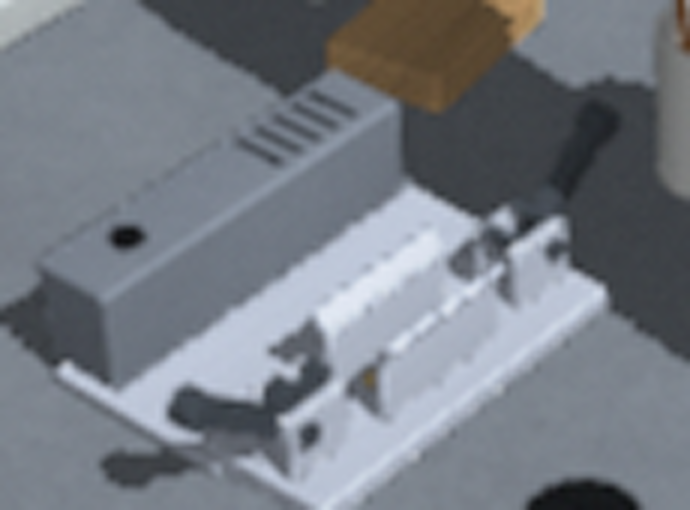

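```bash
python3 -m jog '{"offset":[[1.5,0.4,0],[3.4,0.9,0],[3.4,0.9,2],[3.4,0.9,5],[3.4,0.9,8],[3.4,0.9,8],[3.4,0.9,8],[3.4,0.9,8]],"twist":[0,0,0,0,0,0,0,0],"gripper":[0.6,0.6,0.6,0.6,0.6,0.6,0.6,0.6]}' 45 ; python3 - <<'E'
from h import *
o=get_obs();print(totool(o,[.5154,-.2491,.082])*100,o["position"])
im=snapshot("wrist");cv2.imwrite("pics/w12.png",im[:,:,::-1])
E
```

```text
clock: 16.8
position: [0.5171, -0.2474, 0.1207]
ee_rot: [[0.292, -0.956, 0.001], [-0.956, -0.292, -0.001], [0.001, -0.0, -1.0]]
ft_force: [-0.4, 0.6, 0.1]
gripper_width: 0.051
[[0.10596631 0.21641264 3.86985976]] [ 0.5171308  -0.24742514  0.12069867]
```

View pics/w12.png

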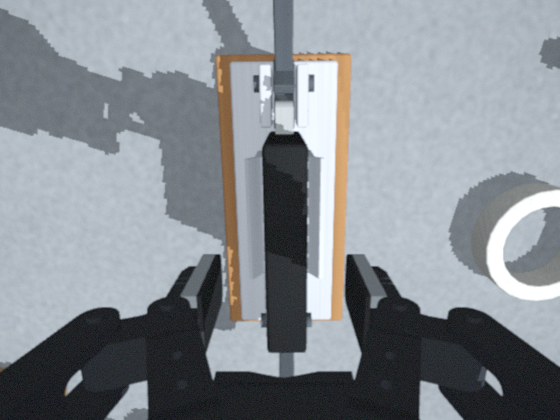

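```bash
python3 -m jog '{"offset":[[0.1,0.05,1.5],[0.1,0.05,3],[0.1,0.05,3.9],[0.1,0.05,3.9],[0.1,0.05,3.9],[0.1,0.05,3.9],[0.1,0.05,3.9],[0.1,0.05,3.9]],"twist":[0,0,0,0,0,0,0,0],"gripper":[0.6,0.6,0.6,0.5,0.4,0.3,0.2,0.1]}' 45 && python3 -m jog '{"offset":[[0,0,0],[0,0,0],[0,0,0],[0,0,0],[0,0,-0.5],[0,0,-1],[0,0,-1.5],[0,0,-2]],"twist":[0,0,0,0,0,0,0,0],"gripper":[0.1,0,0,0,0,0,0,0]}' 45; python3 - <<'E'
from h import *
im=snapshot("wrist");cv2.imwrite("pics/w13.png",im[:,:,::-1])
E
```

```text
clock: 17.52
position: [0.5171, -0.2486, 0.0816]
ee_rot: [[0.292, -0.956, 0.002], [-0.956, -0.292, -0.0], [0.001, -0.002, -1.0]]
ft_force: [0.2, 0.1, 3.8]
gripper_width: 0.0195
clock: 18.18
position: [0.5159, -0.2484, 0.1006]
ee_rot: [[0.292, -0.957, -0.001], [-0.957, -0.292, 0.0], [-0.0, 0.001, -1.0]]
ft_force: [0.0, -0.1, -4.1]
gripper_width: 0.0192
```

View pics/w13.png

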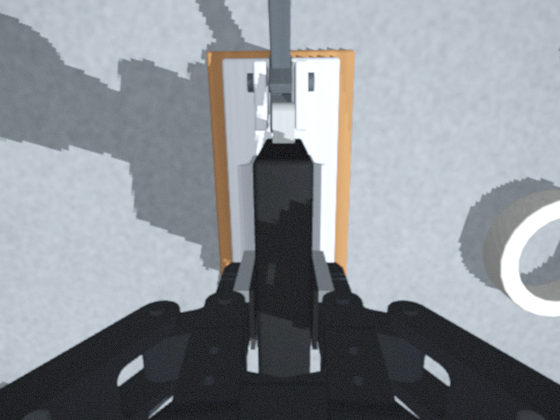

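```bash
python3 -m jog '{"offset":[[0,0,-1.5],[0,0,-3],[0,0,-5],[0,0,-7],[0,0,-9],[0,0,-11],[-1,-0.3,-12],[-3,-0.9,-12]],"twist":[0,0,0,0,0,0,0,0.03],"gripper":[0,0,0,0,0,0,0,0]}' 45; python3 - <<'E'
from h import *
o=get_obs()
im=snapshot("wrist");cv2.imwrite("pics/w14.png",im[:,:,::-1])
print(totool(o,[.5085,.213,.22])*100)
E
```

```text
clock: 18.9
position: [0.5172, -0.2181, 0.2229]
ee_rot: [[0.262, -0.965, 0.004], [-0.965, -0.262, -0.001], [0.002, -0.003, -1.0]]
ft_force: [1.0, 0.9, -3.1]
gripper_width: 0.0193
[[-41.83607307 -10.43830768   0.23578991]]
```

View pics/w14.png

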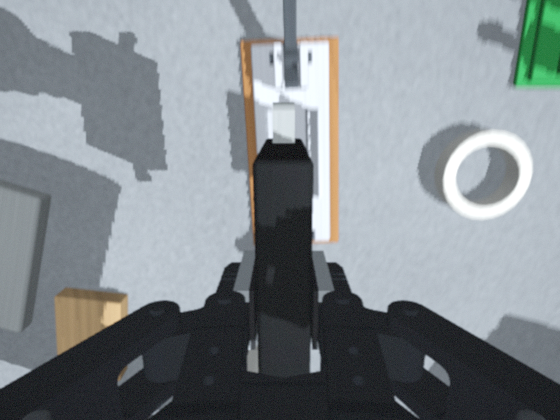

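```bash
python3 -m jog '{"offset":[[-2.5,-0.6,0],[-5.5,-1.4,0],[-8.8,-2.2,0],[-12,-3,0],[-15.2,-3.8,0],[-18.4,-4.6,0],[-21.6,-5.4,0],[-24.8,-6.2,0]],"twist":[0.03,0.06,0.1,0.13,0.16,0.2,0.23,0.265],"gripper":[0,0,0,0,0,0,0,0]}' ; python3 - <<'E'
from h import *
o=get_obs()
print(totool(o,[.5085,.213,.22])*100)
E
```

```text
clock: 19.62
position: [0.5097, 0.0403, 0.22]
ee_rot: [[-0.0, -1.0, -0.0], [-1.0, 0.0, 0.0], [-0.0, 0.0, -1.0]]
ft_force: [0.4, 0.3, -3.1]
gripper_width: 0.0193
[[-1.72702110e+01  1.28781485e-01  4.50992801e-03]]
```

```bash
python3 -m jog '{"offset":[[-3,0,0],[-6.5,0,0],[-10,0.1,0],[-13.5,0.1,0],[-16,0.1,0],[-17.3,0.1,0],[-17.3,0.1,0],[-17.3,0.1,0]],"twist":[0,0,0,0,0,0,0,0],"gripper":[0,0,0,0,0,0,0,0]}' && python3 -m jog '{"offset":[[0,0,1.5],[0,0,3.5],[0,0,5.5],[0,0,7],[0,0,8],[0,0,8],[0,0,8],[0,0,8]],"twist":[0,0,0,0,0,0,0,0],"gripper":[0,0,0,0,0,0,0,0]}' ; python3 - <<'E'
from h import *
o=get_obs()
print(totool(o,[.5085,.213,.22])*100,o["position"])
im=snapshot("wrist");cv2.imwrite("pics/w15.png",im[:,:,::-1])
im=snapshot("side");cv2.imwrite("pics/s15.png",cv2.resize(im[185:290,165:300,::-1],None,fx=5,fy=5,interpolation=cv2.INTER_CUBIC))
E
```

```text
clock: 20.28
position: [0.5088, 0.2118, 0.2196]
ee_rot: [[0.002, -1.0, -0.001], [-1.0, -0.002, -0.001], [0.001, 0.001, -1.0]]
ft_force: [0.0, -0.9, -3.2]
gripper_width: 0.019
clock: 20.95
position: [0.5102, 0.2114, 0.1414]
ee_rot: [[0.001, -1.0, 0.001], [-1.0, -0.001, 0.001], [-0.001, -0.001, -1.0]]
ft_force: [-0.3, 0.9, -3.0]
gripper_width: 0.0194
[[-0.16333511  0.15887917 -7.86258567]] [0.5101954  0.21142285 0.14137522]
```

View pics/w15.png

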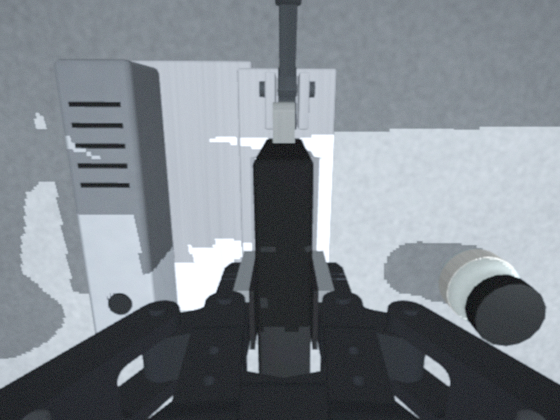

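View pics/s15.png

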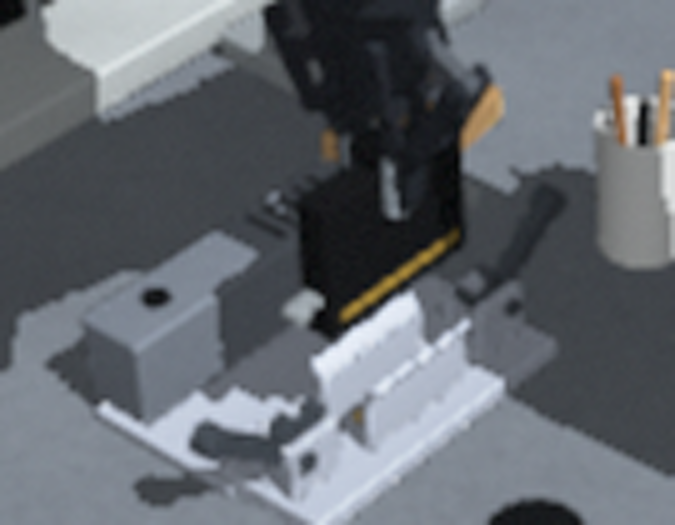

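```bash
python3 - <<'E'
from h import *
t=cv2.imread("pics/w15.png");cv2.imwrite("pics/w15c.png",cv2.resize(t[55:180,225:345],None,fx=5,fy=4.8,interpolation=cv2.INTER_CUBIC))
o=get_obs();print(o["position"],ray("wrist",[[262.5,89],[312,89]],.034,o))
E
```

```text
[0.51013744 0.21168942 0.14151826] [[0.5233367  0.13433339 0.034     ]
 [0.49114743 0.13430147 0.034     ]]
```

View pics/w15c.png

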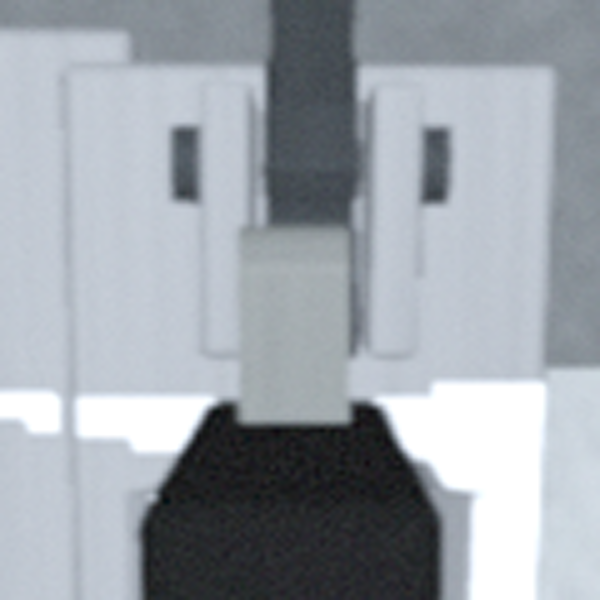

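```bash
python3 - <<'E'
from h import *
o=get_obs();print(ray("wrist",[[284,102.3]],.1175,o),ray("wrist",[[284,142.5]],.1175,o))
E
python3 -m jog '{"offset":[[-0.2,0.25,1],[-0.2,0.25,2],[-0.2,0.25,2.5],[-0.2,0.25,2.5],[-0.2,0.25,2.5],[-0.2,0.25,2.5],[-0.2,0.25,2.5],[-0.2,0.25,2.5]],"twist":[0,0,0,0,0,0,0,0],"gripper":[0,0,0,0,0,0,0,0]}' ; python3 - <<'E'
from h import *
o=get_obs();print(o["position"])
t=snapshot("wrist")[:,:,::-1];cv2.imwrite("pics/w16c.png",cv2.resize(t[30:180,225:345],None,fx=5,fy=4,interpolation=cv2.INTER_CUBIC))
E
```

```text
[[0.50942283 0.14282265 0.1175    ]] [[0.50939502 0.16021053 0.1175    ]]
clock: 21.72
position: [0.5072, 0.2136, 0.1156]
ee_rot: [[0.001, -1.0, 0.0], [-1.0, -0.001, 0.0], [-0.0, -0.0, -1.0]]
ft_force: [-0.2, 0.0, -2.4]
gripper_width: 0.0192
[0.50723565 0.21359732 0.11562349]
```

View pics/w16c.png

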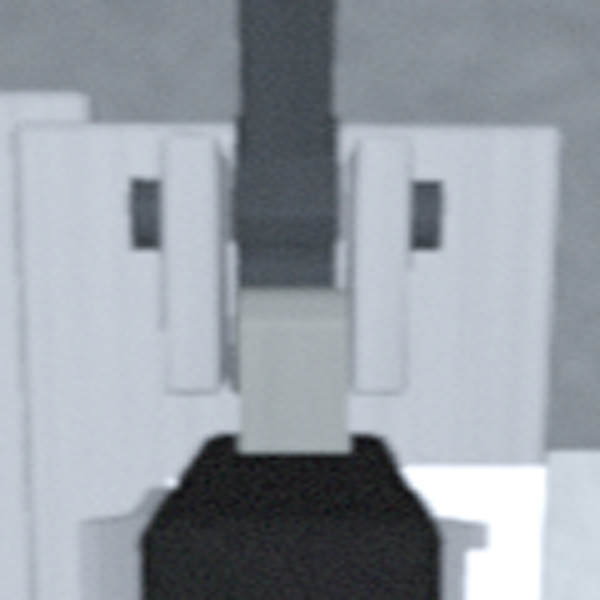

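```bash
python3 -m jog '{"offset":[[0,-0.1,0.5],[0,-0.1,1],[0,-0.1,1.6],[0,-0.1,2.1],[0,-0.1,2.6],[0,-0.1,3],[0,-0.1,3.2],[0,-0.1,3.2]],"twist":[0,0,0,0,0,0,0,0],"gripper":[0,0,0,0,0,0,0,0]}' ; python3 - <<'E'
from h import *
t=snapshot("wrist")[:,:,::-1];cv2.imwrite("pics/w17.png",t)
o=get_obs();print(o["position"],o["ft_force"])
E
```

```text
clock: 22.43
position: [0.5078, 0.213, 0.0829]
ee_rot: [[0.001, -1.0, -0.001], [-1.0, -0.001, -0.001], [0.001, 0.001, -1.0]]
ft_force: [-0.1, -2.7, -2.7]
gripper_width: 0.0193
[0.50783309 0.21307944 0.0830606 ] [-0.64437002 -1.45787743 -1.90629628]
```

View pics/w17.png

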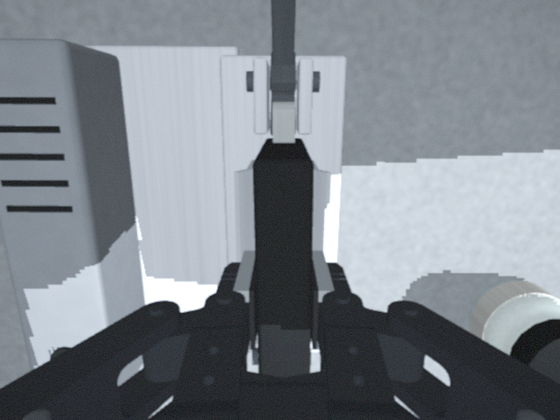

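```bash
python3 -m jog '{"offset":[[0,0,0.1],[0,0,0.1],[0,0,0.1],[0,0,0.1],[0,0,0.1],[0,0,0.1],[0,0,0.1],[0,0,0.1]],"twist":[0,0,0,0,0,0,0,0],"gripper":[0,0,0,0,0,0,0,0]}' ; python3 - <<'E'
from h import *
o=get_obs();print(o["position"],o["ft_force"])
im=snapshot("side");cv2.imwrite("pics/s18.png",cv2.resize(im[185:290,165:300,::-1],None,fx=5,fy=5,interpolation=cv2.INTER_CUBIC))
E
```

```text
clock: 23.15
position: [0.5081, 0.2133, 0.0825]
ee_rot: [[0.001, -1.0, 0.0], [-1.0, -0.001, -0.0], [0.0, -0.0, -1.0]]
ft_force: [-1.4, -3.7, 3.2]
gripper_width: 0.0192
[0.50807998 0.21334767 0.0825187 ] [-1.35987597 -3.68653348  3.22871794]
```

View pics/s18.png

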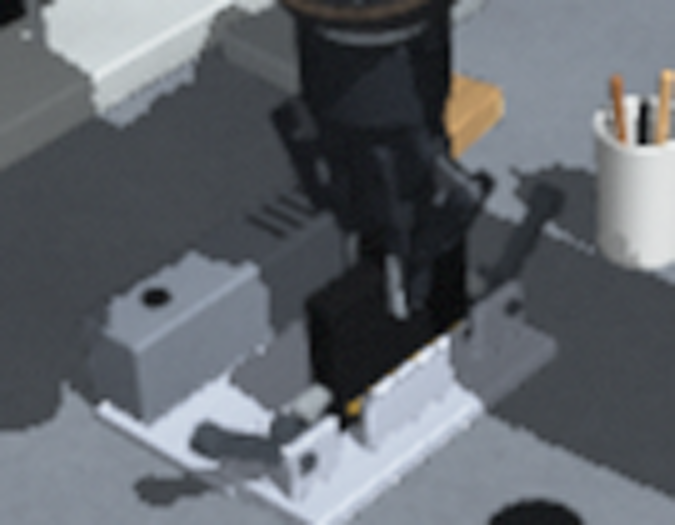

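Contact is at the expected height: TCP 0.0825, so underside about 31 mm. I let go and lift.

```bash
python3 -m jog '{"offset":[[0,0,0],[0,0,0],[0,0,0],[0,0,0],[0,0,0],[0,0,-1],[0,0,-3],[0,0,-5]],"twist":[0,0,0,0,0,0,0,0],"gripper":[0.25,0.4,0.5,0.5,0.5,0.5,0.5,0.5]}' && python3 -m jog '{"offset":[[0,0,-2],[0,0,-4],[0,0,-7],[0,0,-10],[0,0,-11],[0,0,-11],[0,0,-11],[0,0,-11]],"twist":[0,0,0,0,0,0,0,0],"gripper":[0.5,0.5,0.5,0.5,0.5,0.5,0.5,0.5]}'; python3 - <<'E'
from h import *
o=get_obs();print(o["position"],o["ft_force"])
t=snapshot("wrist")[:,:,::-1];cv2.imwrite("pics/w19.png",t);np.save("w19.npy",o,allow_pickle=True)
im=snapshot("side");cv2.imwrite("pics/s19.png",cv2.resize(im[185:290,165:300,::-1],None,fx=5,fy=5,interpolation=cv2.INTER_CUBIC))
c=np.array([.5075,.2135,0])
for z in (.092,.106,.111): print(z,proj("wrist",[c+[dx,dy,z] for dx,dy in ((.01,.052),(-.01,.052),(-.01,-.052),(.01,-.052))],o).round(1).tolist())
for s in (1,-1):
  for q in (.8,.95):
    print(s,q,proj("wrist",c+np.array([0,s*(.08+.061*np.sin(q)+.002*np.cos(q)),.034+.061*np.cos(q)-.002*np.sin(q)]),o).round(1))
E
```

```text
clock: 23.87
position: [0.5077, 0.2131, 0.1329]
ee_rot: [[0.001, -1.0, -0.001], [-1.0, -0.001, -0.001], [0.001, 0.001, -1.0]]
ft_force: [0.3, 0.7, 0.2]
gripper_width: 0.0425
clock: 24.53
position: [0.5074, 0.2131, 0.2416]
ee_rot: [[0.001, -1.0, -0.001], [-1.0, -0.001, -0.0], [0.0, 0.001, -1.0]]
ft_force: [-0.6, 0.3, -0.4]
gripper_width: 0.0423
[0.50741985 0.21313942 0.24159417] [-0.55676707  0.27890505 -0.4030685 ]
0.092 [[270.6, 249.9], [293.9, 249.9], [295.1, 125.9], [269.4, 125.9]]
0.106 [[270.0, 256.5], [294.4, 256.5], [295.7, 127.0], [268.8, 127.0]]
0.111 [[269.8, 259.0], [294.6, 259.0], [295.9, 127.5], [268.5, 127.4]]
1 0.8 [[282.2 314.3]]
1 0.95 [[282.3 315.3]]
-1 0.8 [[282.3  27.7]]
-1 0.95 [[282.3  21.7]]
```

View pics/w19.png

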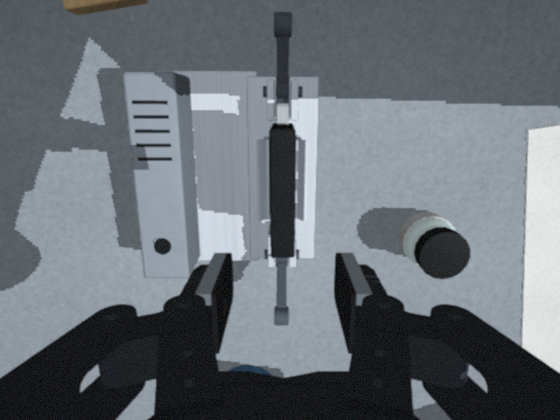

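View pics/s19.png

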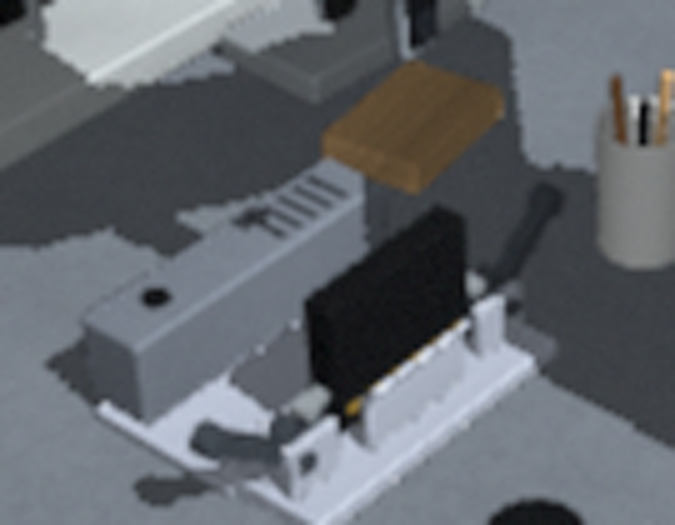

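Module stands level in the bay on both forks (top at columns 270–294, rows 125–256, as predicted), and both pads are still out. Now the left lever, to about half first.

```bash
python3 -m jog '{"offset":[[-3,0,0],[-6.5,0,1],[-10,0,4],[-13,0,7],[-13,0,11],[-13,0,15],[-13,0,18],[-13,0,18.6]],"twist":[0,0,0,0,0,0,0,0],"gripper":[0.5,0.5,0.5,0.5,0.5,0.5,0.5,0.5]}' 40 && python3 -m jog '{"offset":[[0,0,0],[0,0,0],[0,0,0],[0,0,0],[0,0,0],[0,0,0],[0,0,0],[0,0,0]],"twist":[0,0,0,0,0,0,0,0],"gripper":[0.5,0.5,0.5,0.3,0.2,0,0,0]}'  ; python3 - <<'E'
from h import *
o=get_obs();im=snapshot("wrist");cv2.imwrite("pics/w20.png",im[:,:,::-1]);print(o["position"],o["gripper_width"],o["ft_force"])
for q in (.95,.85,.75,.65,.55,.45,.35,.25,.15,.05,0,-.05): print(q,[round(100*v,2) for v in (.061*(np.sin(.95)-np.sin(q))+.002*(np.cos(.95)-np.cos(q)),.061*(np.cos(.95)-np.cos(q))-.002*(np.sin(.95)-np.sin(q)))])
E
```

```text
clock: 25.3
position: [0.5045, 0.3403, 0.0493]
ee_rot: [[0.0, -1.0, -0.008], [-1.0, -0.0, -0.008], [0.008, 0.008, -1.0]]
ft_force: [-0.0, -1.8, -0.9]
gripper_width: 0.0425
clock: 25.97
position: [0.5092, 0.3445, 0.058]
ee_rot: [[0.001, -1.0, 0.003], [-1.0, -0.001, 0.002], [-0.002, -0.003, -1.0]]
ft_force: [2.4, 0.2, 5.9]
gripper_width: 0.013
[0.50916501 0.34445063 0.05797569] 0.012958531191543178 [2.38748463 0.15665068 5.86060479]
0.95 [np.float64(0.0), np.float64(0.0)]
0.85 [np.float64(0.36), np.float64(-0.49)]
0.75 [np.float64(0.77), np.float64(-0.94)]
0.65 [np.float64(1.23), np.float64(-1.35)]
0.55 [np.float64(1.72), np.float64(-1.71)]
0.45 [np.float64(2.24), np.float64(-2.02)]
0.35 [np.float64(2.8), np.float64(-2.28)]
0.25 [np.float64(3.38), np.float64(-2.48)]
0.15 [np.float64(3.97), np.float64(-2.62)]
0.05 [np.float64(4.57), np.float64(-2.7)]
0 [np.float64(4.88), np.float64(-2.71)]
-0.05 [np.float64(5.18), np.float64(-2.72)]
```

View pics/w20.png

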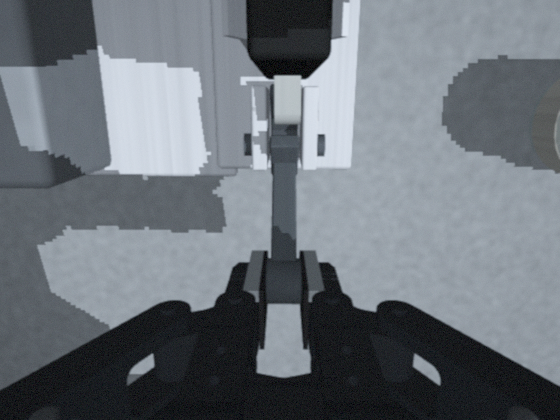

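```bash
python3 -m jog '{"offset":[[0.2,0,-0.3],[0.4,0,-0.5],[0.8,0,-0.9],[1.2,0,-1.3],[1.7,0,-1.7],[2.2,0,-2],[2.2,0,-2],[2.2,0,-2]],"twist":[0,0,0,0,0,0,0,0],"gripper":[0,0,0,0,0,0,0,0]}'; python3 - <<'E'
from h import *
o=get_obs();im=snapshot("wrist");cv2.imwrite("pics/w21.png",im[:,:,::-1]);print(o["position"],o["gripper_width"],o["ft_force"])
E
```

```text
clock: 26.68
position: [0.5089, 0.3215, 0.0765]
ee_rot: [[0.001, -1.0, 0.002], [-1.0, -0.001, 0.001], [-0.001, -0.002, -1.0]]
ft_force: [7.5, -0.6, -3.9]
gripper_width: 0.0131
[0.50893404 0.32150795 0.07652685] 0.013116769066283927 [ 7.52036916 -0.6355244  -3.87591041]
```

View pics/w21.png

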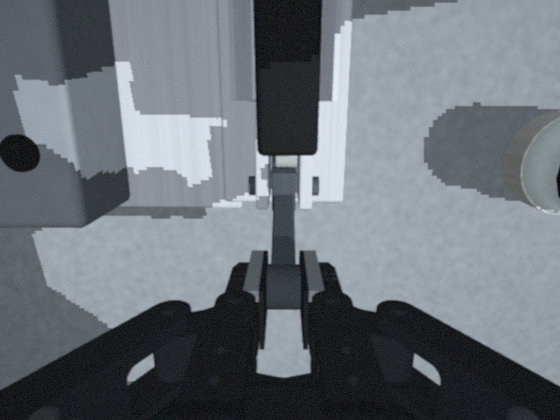

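```bash
python3 -m jog '{"offset":[[0,0,0],[0,0,0],[0,0,0],[0,0,-2],[0,0,-5],[1,0,-8],[4,0,-9],[8,0,-9]],"twist":[0,0,0,0,0,0,0,0],"gripper":[0.3,0.5,0.5,0.5,0.5,0.5,0.5,0.5]}' && python3 -m jog '{"offset":[[4,0,0],[8,0,0],[12,0,0],[15,0,0],[16,0,1],[16,0,4],[16,0,7],[16,0,9]],"twist":[0,0,0,0,0,0,0,0],"gripper":[0.5,0.5,0.5,0.5,0.5,0.5,0.5,0.5]}'; python3 - <<'E'
from h import *
o=get_obs();print(totool(o,[.5085,.0825,.055])*100)
E
```

```text
clock: 27.4
position: [0.5092, 0.2435, 0.1695]
ee_rot: [[0.004, -1.0, 0.004], [-1.0, -0.004, 0.003], [-0.003, -0.004, -1.0]]
ft_force: [1.6, -0.8, 0.0]
gripper_width: 0.0426
clock: 28.07
position: [0.5068, 0.0808, 0.0742]
ee_rot: [[-0.0, -1.0, -0.002], [-1.0, 0.0, -0.0], [0.0, 0.002, -1.0]]
ft_force: [-0.4, 0.5, -0.7]
gripper_width: 0.0426
[[-0.17152305 -0.17011344  1.91729242]]
```

```bash
python3 -m jog '{"offset":[[-0.1,0,1],[-0.1,0,2],[-0.1,0,2.1],[-0.1,0,2.1],[-0.1,0,2.1],[-0.1,0,2.1],[-0.1,0,2.1],[-0.1,0,2.1]],"twist":[0,0,0,0,0,0,0,0],"gripper":[0.5,0.5,0.5,0.4,0.2,0,0,0]}'  ; python3 - <<'E'
from h import *
o=get_obs();im=snapshot("wrist");cv2.imwrite("pics/w22.png",im[:,:,::-1]);print(o["position"],o["gripper_width"],o["ft_force"])
E
```

```text
clock: 28.73
position: [0.5082, 0.0827, 0.0562]
ee_rot: [[0.001, -1.0, 0.001], [-1.0, -0.001, 0.001], [-0.001, -0.001, -1.0]]
ft_force: [-3.6, 0.2, 4.7]
gripper_width: 0.0127
[0.50822886 0.0826579  0.05615042] 0.012742896917011921 [-3.57375712  0.21411663  4.66022398]
```

View pics/w22.png

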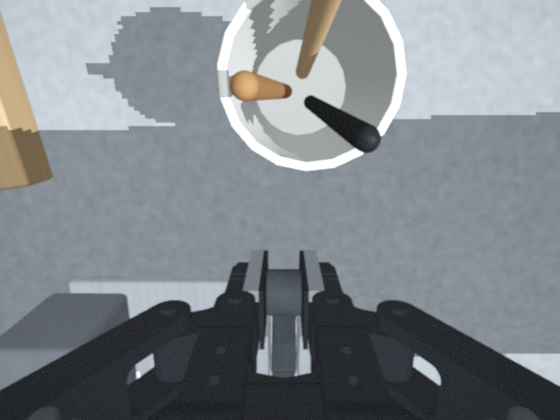

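Gripped. I swing the right lever fully in along its arc (tool −x).

```bash
python3 -m jog '{"offset":[[-0.4,0,-0.5],[-0.8,0,-0.9],[-1.2,0,-1.3],[-1.7,0,-1.7],[-2.2,0,-2],[-2.8,0,-2.3],[-3.4,0,-2.5],[-4,0,-2.6]],"twist":[0,0,0,0,0,0,0,0],"gripper":[0,0,0,0,0,0,0,0]}' && python3 -m jog '{"offset":[[-0.5,0,-0.1],[-0.9,0,-0.1],[-1.1,0,-0.1],[-1.3,0,-0.1],[-1.3,0,-0.1],[-1.3,0,-0.1],[-1.3,0,-0.1],[-1.3,0,-0.1]],"twist":[0,0,0,0,0,0,0,0],"gripper":[0,0,0,0,0,0,0,0]}'; python3 - <<'E'
from h import *
o=get_obs();im=snapshot("wrist");cv2.imwrite("pics/w23.png",im[:,:,::-1]);print(o["position"],o["gripper_width"],o["ft_force"])
E
```

```text
clock: 29.45
position: [0.5081, 0.1223, 0.0818]
ee_rot: [[0.002, -1.0, -0.0], [-1.0, -0.002, -0.001], [0.001, 0.0, -1.0]]
ft_force: [2.6, -6.4, -2.2]
gripper_width: 0.0131
clock: 30.12
position: [0.5083, 0.1355, 0.0832]
ee_rot: [[0.002, -1.0, 0.001], [-1.0, -0.002, -0.0], [0.0, -0.001, -1.0]]
ft_force: [-1.8, -3.7, 7.3]
gripper_width: 0.0128
[0.50829031 0.13548603 0.08315059] 0.012770946399402192 [-1.7595185  -3.66686328  7.26376915]
```

View pics/w23.png

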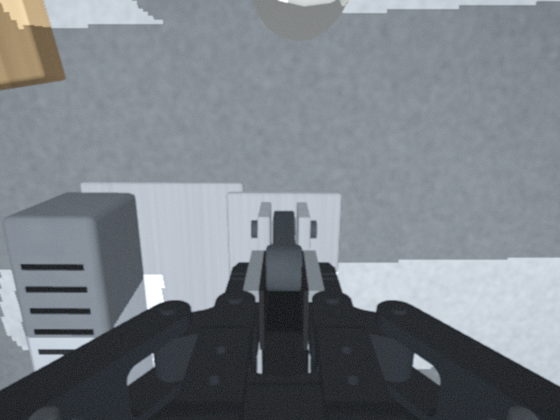

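```bash
python3 -m jog '{"offset":[[0,0,0],[0,0,0],[0,0,0],[0,0,-2],[0,0,-5],[-1,0,-8],[-4,0,-8.5],[-8,0,-8.5]],"twist":[0,0,0,0,0,0,0,0],"gripper":[0.3,0.5,0.5,0.5,0.5,0.5,0.5,0.5]}' && python3 -m jog '{"offset":[[-4,0,0],[-7,0,0],[-10,0,0],[-10.8,0,0.5],[-10.8,0,1],[-10.8,0,1],[-10.8,0,1],[-10.8,0,1]],"twist":[0,0,0,0,0,0,0,0],"gripper":[0.5,0.5,0.5,0.5,0.5,0.5,0.5,0.5]}'; python3 - <<'E'
from h import *
o=get_obs();im=snapshot("wrist");cv2.imwrite("pics/w24.png",im[:,:,::-1]);print(o["position"],(totool(o,[.509,.3215,.0765])*100).round(2),o["ft_force"])
im=snapshot("side");cv2.imwrite("pics/s24.png",cv2.resize(im[185:290,165:300,::-1],None,fx=5,fy=5,interpolation=cv2.INTER_CUBIC))
E
```

```text
clock: 30.83
position: [0.5092, 0.216, 0.1706]
ee_rot: [[-0.002, -1.0, 0.004], [-1.0, 0.002, 0.004], [-0.004, -0.004, -1.0]]
ft_force: [0.9, -0.3, -0.3]
gripper_width: 0.0423
clock: 31.5
position: [0.5079, 0.3224, 0.1574]
ee_rot: [[0.0, -1.0, -0.0], [-1.0, -0.0, -0.0], [0.0, 0.0, -1.0]]
ft_force: [-0.7, -0.7, 0.7]
gripper_width: 0.0427
[0.50794229 0.32240837 0.1574033 ] [[ 0.09 -0.11  8.09]] [-0.70664627 -0.6811015   0.70181299]
```

View pics/w24.png

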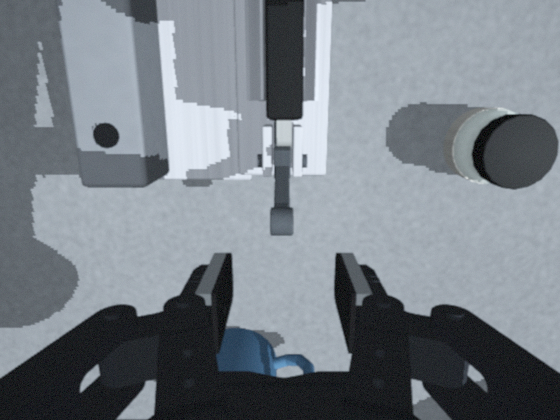

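View pics/s24.png

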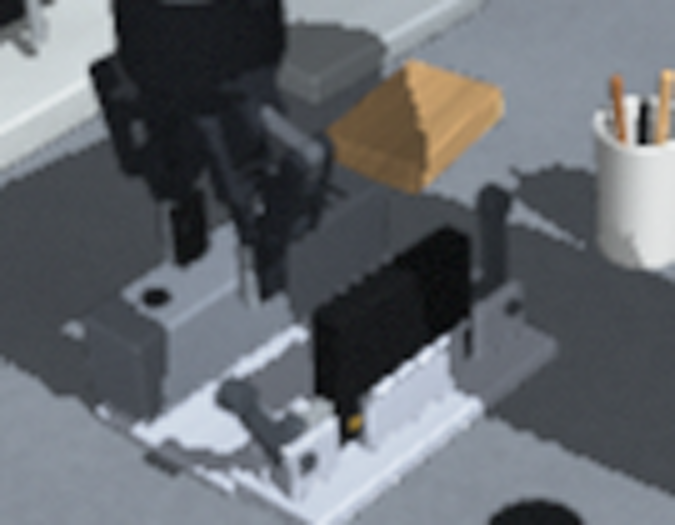

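```bash
python3 -m jog '{"offset":[[0.1,0,2],[0.1,0,4.5],[0.1,0,7],[0.1,0,8],[0.1,0,8],[0.1,0,8],[0.1,0,8],[0.1,0,8]],"twist":[0,0,0,0,0,0,0,0],"gripper":[0.5,0.5,0.5,0.5,0.5,0.5,0.5,0.5]}' && python3 -m jog '{"offset":[[0,0,0],[0,0,0],[0,0,0],[0,0,0],[0,0,0],[0,0,0],[0,0,0],[0,0,0]],"twist":[0,0,0,0,0,0,0,0],"gripper":[0.3,0.2,0.1,0,0,0,0,0]}' 40; python3 - <<'E'
from h import *
o=get_obs();im=snapshot("wrist");cv2.imwrite("pics/w25.png",im[:,:,::-1]);print(o["position"],o["gripper_width"],o["ft_force"])
E
```

```text
clock: 32.27
position: [0.5087, 0.3232, 0.079]
ee_rot: [[0.001, -1.0, 0.002], [-1.0, -0.001, 0.002], [-0.002, -0.002, -1.0]]
ft_force: [0.3, -1.1, 0.1]
gripper_width: 0.0426
clock: 32.93
position: [0.5089, 0.3231, 0.0783]
ee_rot: [[0.001, -1.0, 0.002], [-1.0, -0.001, 0.001], [-0.001, -0.002, -1.0]]
ft_force: [4.9, -0.1, 5.4]
gripper_width: 0.0125
[0.50894039 0.32312953 0.07826776] 0.012476365125005136 [ 4.86814792 -0.10150446  5.44526404]
```

View pics/w25.png

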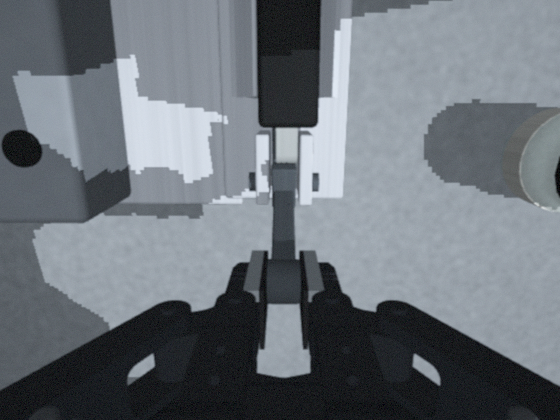

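```bash
python3 -m jog '{"offset":[[0.5,0,-0.2],[1,0,-0.4],[1.6,0,-0.6],[2.2,0,-0.7],[2.7,0,-0.8],[3.1,0,-0.8],[3.1,0,-0.8],[3.1,0,-0.8]],"twist":[0,0,0,0,0,0,0,0],"gripper":[0,0,0,0,0,0,0,0]}' && python3 -m jog '{"offset":[[0,0,0],[0,0,0],[0,0,0],[0,0,0],[0,0,-2],[0,0,-5],[0,0,-8],[0,0,-11]],"twist":[0,0,0,0,0,0,0,0],"gripper":[0,0,0.3,0.5,0.5,0.5,0.5,0.5]}' && python3 -m jog '{"offset":[[2,0,-1],[5,0,-3],[7,0,-5],[8,0,-6],[8,0,-6],[8,0,-6],[8,0,-6],[8,0,-6]],"twist":[0,0,0,0,0,0,0,0],"gripper":[0.5,0.5,0.5,0.5,0.5,0.5,0.5,0.5]}' ; python3 - <<'E'
from h import *
o=get_obs();im=snapshot("wrist");cv2.imwrite("pics/w26.png",im[:,:,::-1]);print(o["position"],o["ft_force"])
im=snapshot("side");cv2.imwrite("pics/s26.png",cv2.resize(im[185:290,165:300,::-1],None,fx=5,fy=5,interpolation=cv2.INTER_CUBIC))
c=np.array([.508,.2135,0])
for s in (1,-1):
  for q in (0,.1,.2,.3):
    print(s,q,proj("wrist",c+np.array([0,s*(.08+.061*np.sin(q)+.002*np.cos(q)),.034+.061*np.cos(q)-.002*np.sin(q)]),o).round(1))
for z in (.092,.098): print(z,proj("wrist",[c+[dx,dy,z] for dx,dy in ((.01,.052),(-.01,.052),(-.01,-.052),(.01,-.052))],o).round(1).tolist())
E
```

```text
clock: 33.65
position: [0.5089, 0.2929, 0.0856]
ee_rot: [[0.001, -1.0, 0.002], [-1.0, -0.001, 0.003], [-0.003, -0.002, -1.0]]
ft_force: [4.8, 3.0, -0.9]
gripper_width: 0.0131
clock: 34.32
position: [0.5068, 0.2907, 0.1957]
ee_rot: [[0.001, -1.0, -0.002], [-1.0, -0.001, -0.002], [0.002, 0.002, -1.0]]
ft_force: [0.2, 0.6, 0.7]
gripper_width: 0.0428
clock: 34.98
position: [0.5074, 0.2117, 0.2539]
ee_rot: [[0.001, -1.0, -0.002], [-1.0, -0.001, -0.001], [0.001, 0.002, -1.0]]
ft_force: [-0.6, -0.1, -0.7]
gripper_width: 0.0428
[0.50744421 0.21172063 0.2538546 ] [-0.64391786 -0.10248752 -0.71561625]
1 0 [[281.5 278.5]]
1 0.1 [[281.5 284.3]]
1 0.2 [[281.5 289.6]]
1 0.3 [[281.5 294.4]]
-1 0 [[281.5  88.2]]
-1 0.1 [[281.6  80. ]]
-1 0.2 [[281.6  72. ]]
-1 0.3 [[281.6  64.2]]
0.092 [[270.3, 246.3], [292.7, 246.3], [293.8, 127.0], [269.3, 127.0]]
0.098 [[270.1, 248.8], [292.9, 248.8], [294.1, 127.5], [269.0, 127.4]]
```

View pics/w26.png

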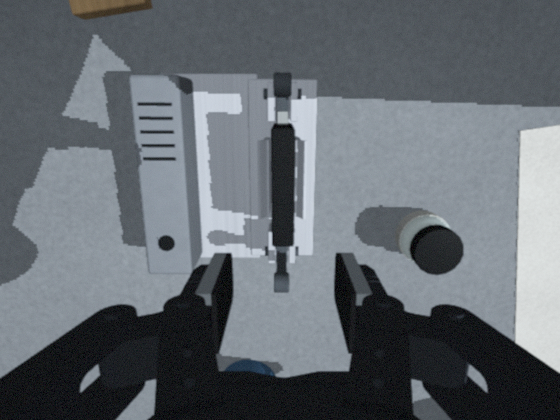

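View pics/s26.png

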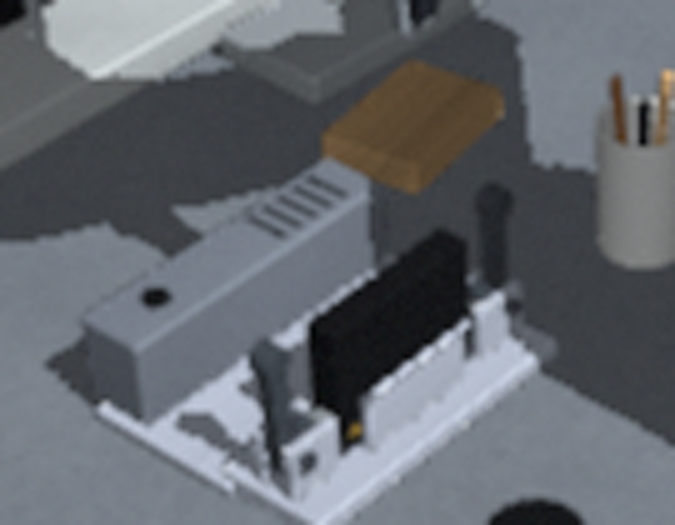

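Left pad at (282,282) and right at (283,84) suggest both levers may still be about 0.05–0.08 rad out, close to the 0.1 limit. I'll press each pad inward from outside with shut fingers.

```bash
python3 -m jog '{"offset":[[-3,-0.1,0],[-7,-0.1,1],[-11,-0.1,3],[-12.8,-0.1,6],[-12.8,-0.1,10],[-12.8,-0.1,14],[-12.8,-0.1,16.5],[-12.8,-0.1,16.9]],"twist":[0,0,0,0,0,0,0,0],"gripper":[0,0,0,0,0,0,0,0]}' && python3 -m jog '{"offset":[[0,0,0],[0,0,0],[0.5,0,0],[1,0,0],[1.3,0,0],[1.6,0,0],[1.9,0,0],[1.9,0,0]],"twist":[0,0,0,0,0,0,0,0],"gripper":[0,0,0,0,0,0,0,0]}'; python3 - <<'E'
from h import *
o=get_obs();im=snapshot("wrist");cv2.imwrite("pics/w27.png",im[:,:,::-1]);print(o["position"],o["ft_force"],o["gripper_width"])
E
```

```text
clock: 35.75
position: [0.5058, 0.3373, 0.08]
ee_rot: [[0.001, -1.0, -0.007], [-1.0, -0.001, -0.007], [0.007, 0.007, -1.0]]
ft_force: [-0.9, -0.0, -0.6]
gripper_width: -0.0003
clock: 36.42
position: [0.509, 0.3198, 0.0868]
ee_rot: [[0.0, -1.0, 0.0], [-1.0, -0.0, 0.001], [-0.001, -0.0, -1.0]]
ft_force: [0.5, 0.5, -0.6]
gripper_width: -0.0001
[0.50897167 0.31981738 0.08683649] [ 0.52062808  0.45924209 -0.64042773] -0.0001331250212145213
```

View pics/w27.png

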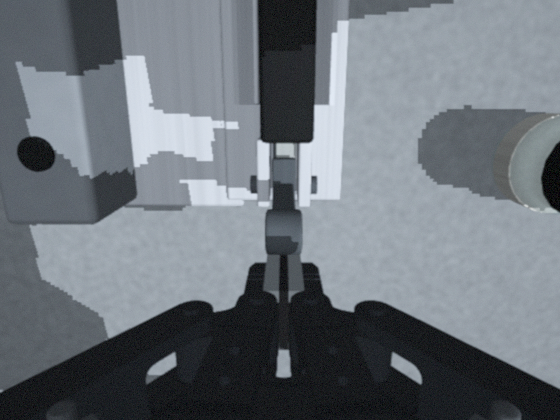

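```bash
python3 -m jog '{"offset":[[0.2,0,0],[0.4,0,0],[0.6,0,0],[0.6,0,0],[0.6,0,0],[0.8,0,0],[0.8,0,0],[0.8,0,0]],"twist":[0,0,0,0,0,0,0,0],"gripper":[0,0,0,0,0,0,0,0]}'; python3 - <<'E'
from h import *
o=get_obs();im=snapshot("wrist");print(o["position"],o["ft_force"],o["gripper_width"])
E
```

```text
clock: 37.13
position: [0.5095, 0.3151, 0.0868]
ee_rot: [[0.002, -1.0, 0.002], [-1.0, -0.002, 0.004], [-0.004, -0.002, -1.0]]
ft_force: [-1.6, 11.2, 0.9]
gripper_width: 0.0001
[0.50951237 0.31507036 0.08684292] [-1.60515034 11.24497579  0.93080834] 0.000144549433727661
```

```bash
python3 -m jog '{"offset":[[-1,0,0],[-1.5,0,-1],[-1.5,0,-4],[-1.5,0,-7],[-1,0,-10],[1,0,-11],[5,0,-11],[9,0,-11]],"twist":[0,0,0,0,0,0,0,0],"gripper":[0,0,0,0,0,0,0,0]}' && python3 -m jog '{"offset":[[4,0,0],[8,0,0],[11.5,0,0],[12.6,0,1],[12.6,0,4],[12.6,0,7],[12.6,0,10],[12.6,0,11]],"twist":[0,0,0,0,0,0,0,0],"gripper":[0,0,0,0,0,0,0,0]}' && python3 -m jog '{"offset":[[0,0,0],[0,0,0],[0,0,0],[0,0,0],[0,0,0],[0,0,0],[0,0,0],[0,0,0]],"twist":[0,0,0,0,0,0,0,0],"gripper":[0,0,0,0,0,0,0,0]}'; python3 - <<'E'
from h import *
o=get_obs();im=snapshot("wrist");cv2.imwrite("pics/w28.png",im[:,:,::-1]);print(o["position"],o["ft_force"],o["gripper_width"])
E
```

```text
clock: 37.85
position: [0.5087, 0.2216, 0.1973]
ee_rot: [[0.003, -1.0, 0.0], [-1.0, -0.003, -0.0], [0.0, -0.0, -1.0]]
ft_force: [0.9, -0.9, 0.0]
gripper_width: -0.0002
clock: 38.52
position: [0.5064, 0.0946, 0.0826]
ee_rot: [[-0.0, -1.0, -0.006], [-1.0, 0.0, -0.003], [0.003, 0.006, -1.0]]
ft_force: [-1.2, -0.3, -0.4]
gripper_width: -0.0001
clock: 39.18
position: [0.5092, 0.0966, 0.0867]
ee_rot: [[0.001, -1.0, 0.001], [-1.0, -0.001, 0.0], [-0.0, -0.001, -1.0]]
ft_force: [-0.5, -0.5, -0.7]
gripper_width: 0.0002
[0.50923979 0.09655417 0.08669613] [-0.52357631 -0.46984443 -0.74343885] 0.00015477388411390937
```

View pics/w28.png

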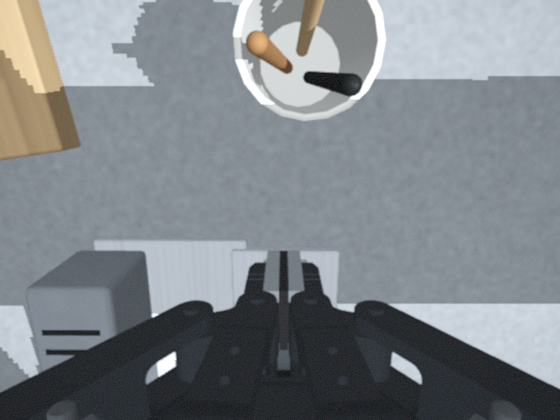

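```bash
python3 -m jog '{"offset":[[-0.5,0,0],[-1,0,0],[-1.3,0,0],[-1.5,0,0],[-1.7,0,0],[-1.8,0,0],[-1.8,0,0],[-1.8,0,0]],"twist":[0,0,0,0,0,0,0,0],"gripper":[0,0,0,0,0,0,0,0]}'; python3 -c "
from h import *
o=get_obs();print(o['position'],o['ft_force'])"
```

```text
clock: 39.9
position: [0.5089, 0.1124, 0.0864]
ee_rot: [[0.001, -1.0, -0.001], [-1.0, -0.001, -0.003], [0.003, 0.001, -1.0]]
ft_force: [3.9, -11.9, 3.8]
gripper_width: -0.0002
[0.50890544 0.11238789 0.08640186] [  3.9140414  -11.88824799   3.78844968]
```

```bash
python3 -m jog '{"offset":[[1,0,0],[1.5,0,-1],[1.5,0,-4],[1.5,0,-7],[0,0,-10],[-3,0,-13],[-7,0,-16],[-10,0,-17]],"twist":[0,0,0,0,0,0,0,0],"gripper":[0,0,0,0,0,0,0,0]}' && python3 -m jog '{"offset":[[0,0,0],[0,0,0],[0,0,0],[0,0,0],[0,0,0],[0,0,0],[0,0,0],[0,0,0]],"twist":[0,0,0,0,0,0,0,0],"gripper":[0,0,0,0,0,0,0,0]}' ; python3 - <<'E'
from h import *
o=get_obs();im=snapshot("wrist")[:,:,::-1];cv2.imwrite("pics/w29.png",im);print(o["position"],o["ft_force"])
cv2.imwrite("pics/w29c.png",cv2.resize(im[60:310,200:350],None,fx=2.4,fy=2.4,interpolation=cv2.INTER_CUBIC))
im=snapshot("side");cv2.imwrite("pics/s29.png",cv2.resize(im[185:290,165:300,::-1],None,fx=5,fy=5,interpolation=cv2.INTER_CUBIC))
cv2.imwrite("pics/t29.png",snapshot("top")[:,:,::-1])
c=np.array([.508,.2137,0])
for s in (1,-1):
  for q in (0,.1,.2):
    print(s,q,proj("wrist",c+np.array([0,s*(.08+.061*np.sin(q)+.002*np.cos(q)),.034+.061*np.cos(q)-.002*np.sin(q)]),o).round(1))
for z in (.092,.098): print(z,proj("wrist",[c+[dx,dy,z] for dx,dy in ((.01,.052),(-.01,.052),(-.01,-.052),(.01,-.052))],o).round(1).tolist())
E
```

```text
clock: 40.57
position: [0.5096, 0.2154, 0.2609]
ee_rot: [[-0.0, -1.0, 0.004], [-1.0, 0.0, 0.003], [-0.003, -0.004, -1.0]]
ft_force: [1.9, -0.6, -0.1]
gripper_width: -0.0
clock: 41.23
position: [0.509, 0.2139, 0.2561]
ee_rot: [[0.0, -1.0, -0.0], [-1.0, -0.0, -0.0], [0.0, 0.0, -1.0]]
ft_force: [0.4, -0.4, -0.1]
gripper_width: -0.0003
[0.50903004 0.21393327 0.25613923] [ 0.42603047 -0.38814593 -0.0748229 ]
1 0 [[283.7 275.1]]
1 0.1 [[283.7 280.9]]
1 0.2 [[283.6 286.2]]
-1 0 [[283.8  85.4]]
-1 0.1 [[283.8  77.2]]
-1 0.2 [[283.8  69.2]]
0.092 [[272.5, 243.0], [294.8, 243.0], [296.0, 124.1], [271.5, 124.1]]
0.098 [[272.3, 245.5], [295.1, 245.5], [296.2, 124.5], [271.3, 124.5]]
```

View pics/w29c.png

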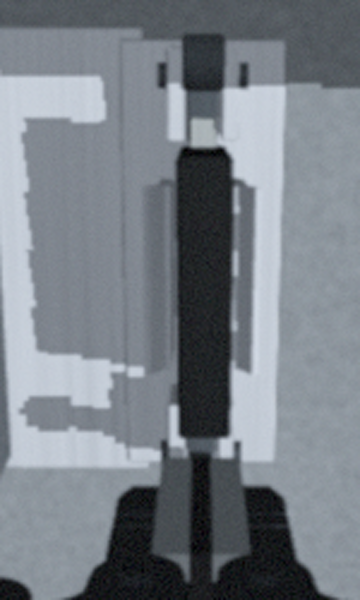

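View pics/s29.png

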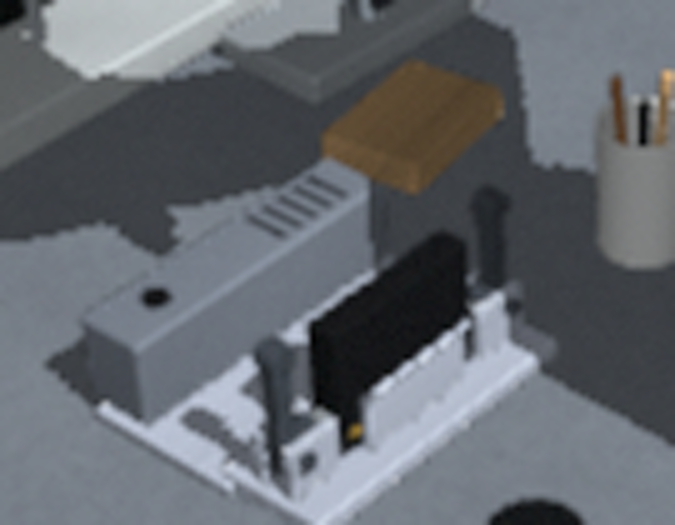

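View pics/t29.png

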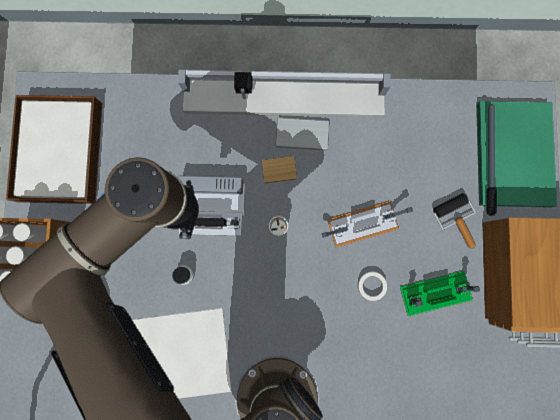

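Right pad at row 85 (predicted 85.4 at angle 0), and both levers are upright in the side view. The module's top edges are at rows 122–242 (seated prediction 124–243). The other things sit at their original pixels and the gripper touches nothing.

```bash
python3 -c "
from station import *
print(get_obs()['clock'],job_done())"
```

```text
the job is handed in; nothing more can be done
41.3833 None
```

The module is in the bay with both bay levers fully in, and I handed the job in at 41.4 s; no verdict was reported.

**What I did**
- I swung both cradle levers right out, which pried the module up level. I then swung both bay levers out to their stops.
- I lifted the module upright at about 4 N load, stood it on the bay forks with its underside about 31 mm up, and let go.
- I drew it home with the levers only: left halfway, right fully, then left fully. I never pushed on the module itself.

**What the checks showed**
- **Levers:** after the first pull-in, the wrist picture suggested both bay levers were still 0.05–0.08 rad out. I pressed each pad inward with shut fingers until it stopped at 11–12 N, at symmetric positions. Afterwards the right pad was within half a pixel of its predicted upright position. The left pad was hidden by the fingers in the last wrist view, but it looked upright in the side view.
- **Module:** its top edges were within about 2 pixels of the seated prediction and it looked upright. I judged its height from the pictures and the lever stops, not from a separate height measurement.
- **Other things:** in the last top view the tape roll, ink roller, pencil pot, ink jar and wooden block were where they started. The mug was behind the arm, so I couldn't check it there. Nothing was in contact with the gripper.

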